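Nest the pans, lid the craft crate and clip it shut

ROBOT

A 7-joint arm with a two-finger parallel gripper is mounted at the origin on the work surface. World frame = base frame: x ahead of the robot, y to its left, z up, the work surface at z = 0. Lengths are in mm, angles in rad, forces in N, time in s.
With the tool pointing down it reaches from about 425 to 1025 mm from the base axis. Payload 3.6 kg.
Tool frame: the origin (TCP) lies on the centre line of the jaws, within the pads' length; the fingertips stand 17 mm ahead of it and the grasp point (between the pads) lies 2 mm behind it; z points along the fingers, y is the direction in which the jaws open and shut (so a half turn about z gives the same grasp; the last joint's range is limited). The gripper opens to 85 mm and grips with 20 to 120 N. Pads are 22 mm wide; open, the fingers measure 114 mm over their backs; the gripper's body (76 mm by 85 mm) begins 54 mm behind the grasp point. The pads swing forward as they close: fully open they stand 13 mm farther back than shut.
Start: joints at [1.149, 0.591, 0.048, 1.609, -0.033, 0.943, -0.034], TCP at [233.424, -686.399, 248.302] pointing down, gripper open.
Joint ranges: [-2.69, 2.69], [-0.47, 2.24], [-1.27, 1.36], [0.19, 2.51], [-1.53, 4.68], [0.08, 2.07], [-3.09, 3.09]. Speed limits (rad/s): [2.57, 2.57, 3.14, 3.14, 3.14, 3.14, 3.14].

INTERFACE

Orientations are given as a rotation vector (axis times angle).
In Python, from station import robot gives the robot as it stands.
- The arm moves only by the shell command python3 -m inch 'ROWS' [FORCE]. ROWS is JSON, a list that holds one entry, the list of rows, each a list of 7 numbers: the shift along the tool's x, y, z in mm, then the turn, a rotation vector about the tool's x, y, z in rad, then the closure, from -1 (fully open) to 1 (shut), so that 0 is half open. A call has exactly 5 rows; each row shifts and turns the pose as measured when the row begins, along the tool's axes as they then stand; what a row does not reach is not made up. A row lasts 1/12 s, in which the tool goes at most 41.7 mm and 7.16 degrees, less where a joint would pass 70% of its speed; a pose out of reach is approached as far as the arm can. A call is refused whole if a number of a shift passes 41.7 or a number of a turn 0.125, either way. A call with a gripper value outside its range is refused whole. The fingers move at their own pace and stop on an object; FORCE is the grip in N (left out, the last holds). Time passes only in rows, so rows that do not move let the fingers close, or fill a call up. It gives the time, the measured TCP pose, the force and the opening at its end, in the units of the state.
- robot.get_state(): the state, without advancing time (a new reading comes with each control period).
- robot.snapshot(name): name is "scene" or "top"; returns a dict with "pixels" (384x512x3 uint8, blue, green, red), "z_map" (384x512 float32, mm along the optical axis (not along the pixel's ray), 0 where there is no reading), "fx", "fy", "cx", "cy" (pixels), "D" ([k1, k2, p1, p2, k3] as OpenCV has them; the pictures are not rectified), "R" (3x3) and "t" (3): a world point X has camera coordinates R X + t. Camera axes: x right, y down, z forward; pixel columns grow to the right and rows downward; lengths in mm; the calibration is good to about 2 mm. A picture is of the moment at which its call begins.
- robot.job_done(): hands the job in, once; it reports no verdict.
The state is a dict: "time_s": time; "joint_positions": joint angles; "qvel": joint speeds; "joint_efforts": joint torques, N m; "tool_pos": TCP position; "ee_rot": TCP orientation; "force": force on the tool from outside, world axes, zero at the start; "ft_torque": the same for the moment, N m; "gripper_width": opening from 0.0 (shut) to 1.0 (fully open).
Only numpy, scipy, OpenCV 4.12 (cv2) and the standard library are available. Lean on these libraries where they do the work, as an engineer would, in place of code of your own. Each camera call takes 0.05 s, during which the arm holds its last target.

TASK

Pack up the craft crate: stand the small steel pan fully down inside the large pan that is already in the crate, with its handle pointing to the opposite side from the large pan's handle. Then fit the white lid fully down on the crate's rim, and only then swing the black clip on the crate's end up and over the lid's edge until it is fully closed. Set the pan and lid down rather than dropping them, and leave the other things on the table where they are.

Things in the scene. Friction and masses are not known exactly. Their poses are not given: they have to be found in the camera images.
- box: Clear plastic crate with an open top, fixed to the table: 150 (its x) x 208 (its y) x 88 mm high, walls and floor 4 mm (inside 142 x 200 mm). Origin at the centre of its underside, z up. The clip is on the outside of its +y end. Its yaw is within about 0.25 rad of the world axes.
- large_pan: Large steel pan, loose on the crate's floor: 46 mm high, rim 86 across outside, 80 inside, inside floor 70 across and 4 thick. Origin: centre of underside, z up. Its 14 mm wide handle points along its +x (to the crate's clip end within 0.3 rad) and slopes up from 45 mm height at the rim to 65 mm at its end, 80 mm from the axis: a small handle lying over it cannot go down.
- large_handle_end (a point): End of the large pan's handle, 80 mm from the pan's axis and 65 mm above its underside.
- small_pan: Small steel pan, black handle, on the table right of the lid (-y): 60 mm high, 68 across at the rim, 58 at the base, about 130 g. Origin: centre of underside, z up. The handle points along its +x (at the start to the robot's side, -x, within 0.4 rad): a level bar 12 wide, 10 high, 31 to 80 mm from the axis, 50 to 60 mm up. Nested, its underside stands 4 mm above the large pan's.
- small_handle (a point): Point in the middle of the small pan's handle bar, 64 mm from the pan's axis and 55 mm above its underside; the place to pinch it across its 12 mm width.
- lid: White plastic lid, lying skirt down: 166 (its x) x 224 (its y) mm, about 250 g. Its skirt, 12 deep, fits outside the crate's rim with 4 mm to spare each side, either way round. Origin: centre of the skirt's lower edge, z up; plate top at 17. Black bar handle on top along its y: 100 long, 14 wide, 34 to 46 mm up, centred, a post near each end. Fully down, its origin is 76 mm above the crate's.
- clip (a joint): Angle of the black clip: 0 = closed over the lid's edge (a stop), grows as it leans outwards away from the crate (0.6 to 0.9 rad at the start). It stays where it is left (stiff, about 0.09 Nm): 2 to 6 N near its top moves it. Push its outer top edge from outside with the side of the shut fingers, in and up along its arc: pushed straight level, it may bind by friction.
- clip_hinge (a point): Middle of the clip's hinge line, which runs along the crate's x, at 122 mm along the crate's +y and 56 mm above its underside. The clip is a plate 50 mm wide and 44 tall above the hinge when closed, its outer face 5.5 mm beyond the hinge line, with a 24 mm inward hook at its top that passes 2 mm above a lid that is fully down.
- clip_top (a point): Outer top edge of the clip, middle of its width; 44 mm from the hinge line.
- paper_cup: Bystander: paper cup, 80 mm across, 95 mm high, far side of the table. Origin at the centre of its underside.
- paint_jar: Bystander: paint jar, 66 mm across, 85 mm high, far side of the table. Origin at the centre of its underside.
- tape_roll: Bystander: roll of tape, 90 mm across, 24 mm high, far side of the table. Origin at the centre of its underside.
- roller: Bystander: ink roller lying at the far left, 150 mm long, 35 mm high. Origin under its middle.
Things that resemble listed ones, but are neither listed nor needed, are in the scene too. What is shaped like the small_pan but green is not meant. Leave any green look-alike of the large_pan alone.

How it is judged:
By the outcome, as a careful person would: the job done as asked, in the order asked, and still so for the second after the job is handed in, with the robot touching nothing.
It also fails if it takes over 64 s, if anything falls off the work surface, if the arm or the gripper's body presses on something with over 40 N, if the wrist force passes 120 N, or if a joint passes its speed limit or range.

## Working session

There is one attempt and no reset: what is moved stays moved. The work goes in short steps, Python scripts to look and compute and a shell command to move; the robot and the scene stay as the last step left them, time stands still between calls to the robot, and variables do not carry over. Pictures are saved under pics/ and viewed, and the job is handed in when it is done.

```bash
ls; mkdir -p pics; python3 - <<'E'
from station import robot
import cv2,numpy as np,pickle
print(robot.get_state())
for n in("scene","top"):
    s=robot.snapshot(n); cv2.imwrite(f"pics/{n}0.png",s["pixels"]); pickle.dump(s,open(f"{n}0.pkl","wb"))
    print(n,s["fx"],s["cx"],s["cy"],s["D"],np.round(s["R"],3).tolist(),s["t"])
E
```

```text
pics
{'time_s': 0.0, 'joint_positions': array([ 1.14951591,  0.59212048,  0.0483021 ,  1.60984665, -0.03330212,
        0.94264492, -0.03370639]), 'qvel': array([-1.39548258e-03, -2.69039638e-05,  1.33150977e-04,  2.53581793e-03,
       -9.73792980e-04,  5.38890834e-04, -8.13306507e-04]), 'joint_efforts': array([ 1.18328708e-04, -5.48693025e+01,  1.54647108e+00, -1.98124194e+01,
        9.37097910e-03,  8.68064730e-03, -2.69607014e-06]), 'tool_pos': array([ 233.16285618, -685.65470836,  247.13083746]), 'ee_rot': array([-3.09734542e+00, -5.12330855e-01,  7.61039407e-04]), 'force': array([ 0.16295493,  0.2015399 , -0.86917535]), 'ft_torque': array([-0.03210448,  0.02137247, -0.01122762]), 'gripper_width': 0.9951486459304855}
scene 468.02903132468856 256.811868466179 199.12637784653367 [-0.04813075  0.          0.          0.          0.        ] [[0.154, 0.988, 0.016], [0.731, -0.103, -0.674], [-0.664, 0.116, -0.739]] [ -66.00107366 -344.38838973 1740.15971006]
top 380.11779097997675 256.00623195198574 195.04848196162328 [-0.08619497  0.          0.          0.          0.        ] [[0.017, -1.0, -0.003], [-0.997, -0.017, -0.078], [0.078, 0.005, -0.997]] [ -38.6804471   532.78042293 1000.35975337]
```

View pics/scene0.png

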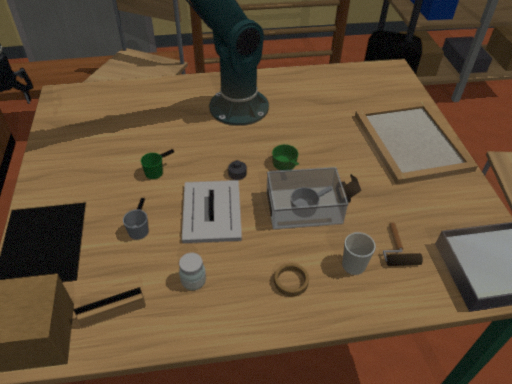

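View pics/top0.png

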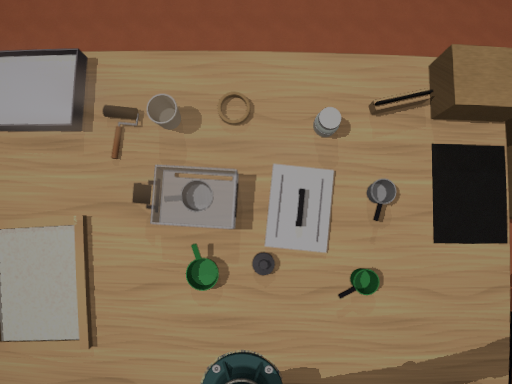

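```bash
cat > h.py <<'E'
import numpy as np,cv2,pickle
from scipy.spatial.transform import Rotation as Ro
def cloud(s):
    z=np.asarray(s["z_map"],float); h,w=z.shape
    u,v=np.meshgrid(np.arange(w),np.arange(h))
    K=np.array([[s["fx"],0,s["cx"]],[0,s["fy"],s["cy"]],[0,0,1]])
    p=cv2.undistortPoints(np.stack([u,v],-1).reshape(-1,1,2).astype(float),K,np.array(s["D"],float)).reshape(h,w,2)
    c=np.concatenate([p*z[...,None],z[...,None]],-1)
    W=(c-np.asarray(s["t"]))@np.asarray(s["R"])
    W[z<=0]=np.nan
    return W
def project(s,X):
    K=np.array([[s["fx"],0,s["cx"]],[0,s["fy"],s["cy"]],[0,0,1]])
    return cv2.projectPoints(np.atleast_2d(np.array(X,float)),cv2.Rodrigues(np.array(s["R"],float))[0],np.array(s["t"],float),K,np.array(s["D"],float))[0][:,0]
def ray(s,u,v,z):
    K=np.array([[s["fx"],0,s["cx"]],[0,s["fy"],s["cy"]],[0,0,1]])
    p=cv2.undistortPoints(np.array([[[u,v]]],float),K,np.array(s["D"],float)).ravel()
    R=np.asarray(s["R"]);t=np.asarray(s["t"]); C=-R.T@t; d=R.T@np.array([p[0],p[1],1]); return C+d*(z-C[2])/d[2]
def crop(s,u0,v0,u1,v1,k,fn):
    cv2.imwrite(fn,cv2.resize(s["pixels"][v0:v1,u0:u1],None,fx=k,fy=k,interpolation=cv2.INTER_CUBIC))
def load(n): return pickle.load(open(n,"rb"))
E
python3 - <<'E'
from h import *
t=load("top0.pkl");s=load("scene0.pkl")
crop(t,125,155,255,245,6,"pics/c1.png"); crop(t,260,155,410,255,5,"pics/c2.png"); crop(s,255,155,365,235,7,"pics/c3.png")
W=cloud(t)
for (u,v) in [(195,197),(300,208),(325,240),(383,193),(379,211),(143,193),(196,168),(175,230),(205,176),(235,200),(100,290),(263,264)]:
    print(u,v,np.round(W[v,u],1), np.round(t["z_map"][v,u]))
E
```

```text
195 197 [526.3 136.8   7.4] 1035.0
300 208 [ 499.4 -145.3   46.1] 993.0
325 240 [ 416.  -216.2   19.2] 1013.0
383 193 [ 546.4 -379.7    2.8] 1038.0
379 211 [ 494.1 -348.9   62.5] 975.0
143 193 [529.9 262.1  69.1] 974.0
196 168 [593.9 122.8  89.9] 958.0
175 230 [4.353e+02 1.904e+02 4.000e-01] 1035.0
205 176 [583.5 110.1  13.9] 1033.0
235 200 [514.7  22.5  89.5] 951.0
100 290 [267.  392.5   5.3] 1018.0
263 264 [353.1 -50.8  51.1] 977.0
```

View pics/c1.png

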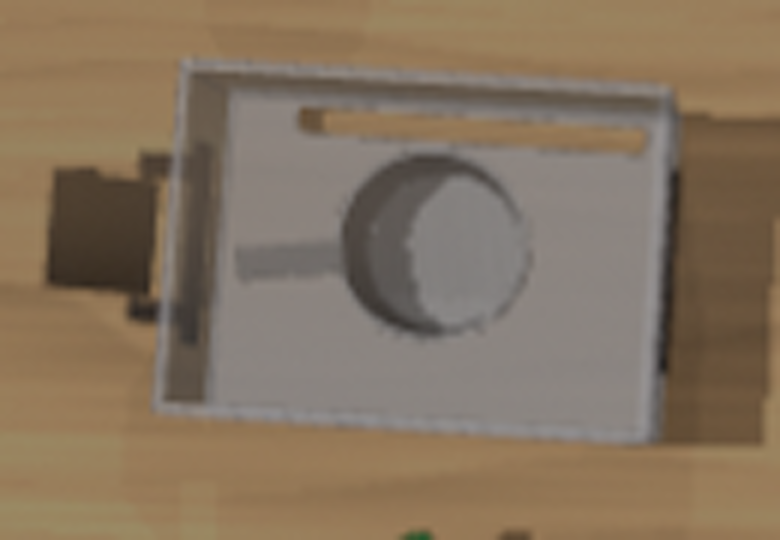

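View pics/c2.png

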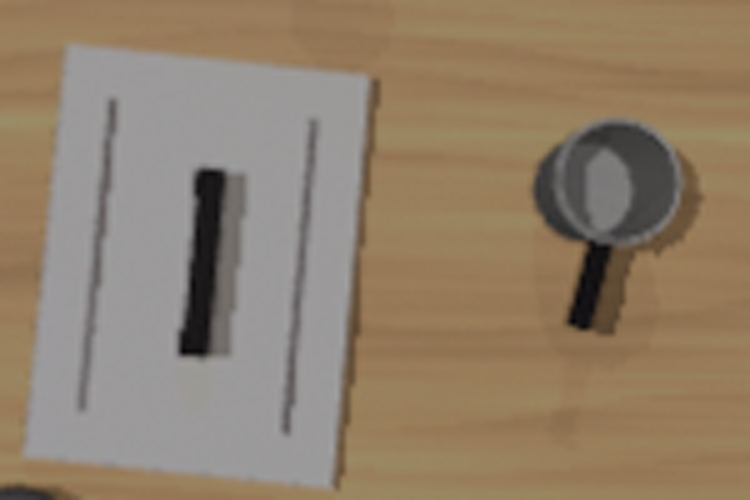

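View pics/c3.png

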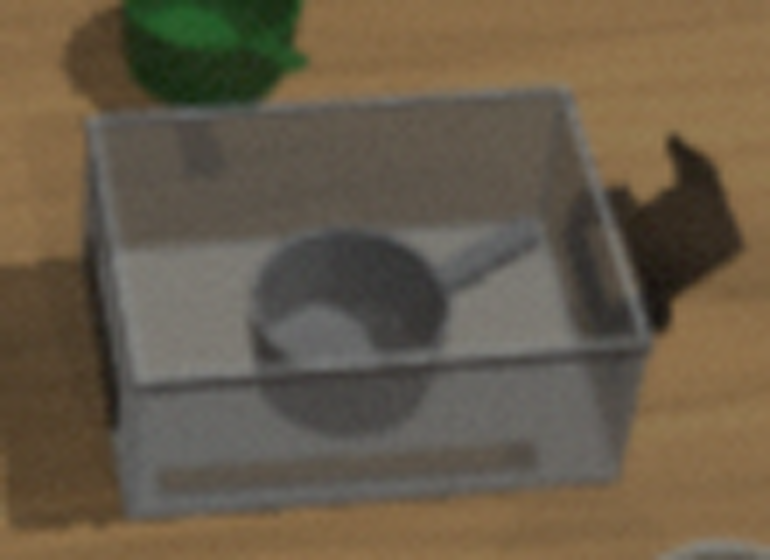

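```bash
python3 - <<'E'
from h import *
t=load("top0.pkl");s=load("scene0.pkl")
def R1(l,z,k,o,cam=t): return np.array([ray(cam,(u+.5)/k-.5+o[0],(v+.5)/k-.5+o[1],z) for u,v in l])
b=R1([(183,60),(677,90),(655,440),(155,410)],88,6,(125,155))
def rect(b,n):
    c=b.mean(0); d1=(b[0]+b[3]-b[1]-b[2])/2; d2=(b[0]+b[1]-b[2]-b[3])/2
    print(n,np.round(c,1),"y-side",np.linalg.norm(d1),np.arctan2(d1[1],d1[0])-np.pi/2,"x-side",np.linalg.norm(d2),np.arctan2(d2[1],d2[0]))
rect(b,"box")
l=R1([(66,44),(372,75),(338,488),(25,457)],17,5,(260,155))
rect(l,"lid(axes swapped)")
h=R1([(210,170),(194,355)],46,5,(260,155));print("bar",h.round(1),np.linalg.norm(h[0]-h[1]),h.mean(0), np.arctan2(*(h[0]-h[1])[[1,0]]))
p=R1([(618,183),(579,326),(555,183),(681,183)],60,5,(260,155));print("small",p.round(1),np.linalg.norm(p[2]-p[3]),np.linalg.norm(p[0]-p[1]),np.arctan2(*(p[1]-p[0])[[1,0]]))
a=R1([(437,245),(343,245),(531,245)],50,6,(125,155));e=R1([(237,263)],69,6,(125,155))
print("large",a.round(1),e.round(1),np.linalg.norm(a[1]-a[2]),np.linalg.norm((e-a[0])[0,:2]),np.arctan2(*(e-a[:1])[0][[1,0]]))
# scene view checks
b2=R1([(88,118),(570,92),(650,348),(138,385)],88,7,(255,155),s); print("scene box",b2.round(1),b2.mean(0))
print("top box",b.round(1))
a=R1([(352,310),(258,312),(446,310)],50,7,(255,155),s); print("scene large",a.round(1)); e=R1([(530,225)],69,7,(255,155),s);print(e)
W=cloud(t)
# z biases
for n,(u0,u1,v0,v1) in dict(table=(240,260,200,240),lid=(283,292,190,230)).items(): print(n,np.nanmedian(W[v0:v1,u0:u1,2]),np.nanstd(W[v0:v1,u0:u1,2]))
# clip
Wc=W[175:215,125:155].reshape(-1,3); m=(Wc[:,2]>50)&(Wc[:,1]>225)
print(np.round(Wc[m][np.argsort(-Wc[m][:,1])][:12],0)); 
print(Wc[m].mean(0),np.percentile(Wc[m][:,0],[2,98]))
W2=cloud(s)[170:210,335:365].reshape(-1,3); m=(W2[:,2]>50)&(W2[:,1]>240)
W2=W2[m]; print(len(W2),np.round(W2[np.argsort(-W2[:,2])][:15],0),np.round(W2[np.argsort(-W2[:,1])][:15],0))
E
```

```text
box [522.9 126.2  88. ] y-side 210.30834897050855 -0.04307884160741349 x-side 147.63305466733743 -0.041746819516383156
lid(axes swapped) [ 502.1 -147.9   17. ] y-side 167.89665860301366 -0.08344499600623778 x-side 223.90269000326086 -0.08168787558170566
bar [[ 550.4 -149.1   46. ]
 [ 453.4 -141.6   46. ]] 97.2933712772536 [ 501.89344366 -145.3321004    46.        ] -0.07753095622355224
small [[ 546.  -361.2   60. ]
 [ 471.2 -340.1   60. ]
 [ 545.4 -327.8   60. ]
 [ 546.6 -394.8   60. ]] 66.98056431101149 77.67265130986378 2.8660548178935352
large [[527.5 123.5  50. ]
 [526.8 164.7  50. ]
 [528.2  82.4  50. ]] [[516.9 206.5  69. ]] 82.34893573702932 83.65373515136504 1.6980557987960307
scene box [[443.8  27.1  88. ]
 [456.3 234.3  88. ]
 [603.5 226.7  88. ]
 [594.1  21.3  88. ]] [524.39895543 127.33615443  88.        ]
top box [[601.5 228.2  88. ]
 [591.8  18.1  88. ]
 [444.9  24.2  88. ]
 [453.3 234.4  88. ]]
scene large [[533.4 124.6  50. ]
 [529.   85.5  50. ]
 [538.8 163.5  50. ]]
[[513.31993117 203.9333884   69.        ]]
table 0.5264850819689536 1.917944669843732
lid 17.35839762
[... 158 characters left out ...]
. 281.  85.]
 [515. 281.  89.]
 [510. 281.  89.]
 [546. 281.  86.]
 [508. 281.  90.]]
[525.32226002 254.59191773  78.12933843] [480.90650737 561.82378875]
279 [[510. 262. 106.]
 [517. 260. 106.]
 [553. 261. 105.]
 [525. 261. 105.]
 [541. 259. 105.]
 [537. 260. 104.]
 [528. 263. 103.]
 [536. 264. 103.]
 [527. 260. 102.]
 [522. 259. 102.]
 [543. 262. 102.]
 [547. 260. 102.]
 [530. 262. 102.]
 [550. 259. 102.]
 [509. 263. 102.]] [[510. 284.  82.]
 [502. 283.  83.]
 [523. 283.  83.]
 [544. 283.  84.]
 [527. 282.  84.]
 [517. 282.  86.]
 [538. 281.  86.]
 [509. 281.  86.]
 [550. 280.  86.]
 [553. 280.  81.]
 [522. 280.  86.]
 [543. 279.  88.]
 [554. 279.  86.]
 [546. 278.  87.]
 [536. 278.  89.]]
```

```bash
cat > d.py <<'E'
import sys
from h import *
from station import robot
# usage d.py x y z yaw(tool x angle) [nrows]; prints state & ideal rows
st=robot.get_state(); p=np.array(st["tool_pos"]); R=Ro.from_rotvec(st["ee_rot"]); M=R.as_matrix()
print("t",round(st["time_s"],2),"pos",p.round(1),"yaw",round(np.arctan2(M[1,0],M[0,0]),3),"tilt",M[:,2].round(3),"F",np.round(st["force"],1),"w",round(st["gripper_width"],3),"q",np.round(st["joint_positions"],2))
if len(sys.argv)>4:
    x,y,z,a=map(float,sys.argv[1:5]); T=np.array([x,y,z])
    Rt=Ro.from_matrix(np.array([[np.cos(a),np.sin(a),0],[np.sin(a),-np.cos(a),0],[0,0,-1]]).astype(float))
    dr=(R.inv()*Rt).as_rotvec(); dw=T-p
    n=max(1,int(np.ceil(max(np.linalg.norm(dw)/40,np.linalg.norm(dr)/.12))))
    if len(sys.argv)>5:n=int(sys.argv[5])
    print("total tool",R.inv().apply(dw).round(1),"rot",dr.round(3),"n",n)
    C=R
    for i in range(n):
        print(C.inv().apply(dw/n).round(1).tolist(),(dr/n).round(3).tolist()); C=C*Ro.from_rotvec(dr/n)
E
python3 d.py 484.4 -343.7 170 -0.276
```

```text
t 0.1 pos [ 233.2 -685.7  247.2] yaw 0.328 tilt [-0.001  0.002 -1.   ] F [0.1 0.4 0.7] w 0.998 q [ 1.15  0.59  0.05  1.61 -0.03  0.94 -0.03]
total tool [ 348.  -242.7   77.7] rot [-0.002  0.001  0.604] n 11
[31.6, -22.1, 7.1] [-0.0, 0.0, 0.055]
[30.4, -23.8, 7.1] [-0.0, 0.0, 0.055]
[29.0, -25.4, 7.1] [-0.0, 0.0, 0.055]
[27.6, -27.0, 7.1] [-0.0, 0.0, 0.055]
[26.1, -28.4, 7.1] [-0.0, 0.0, 0.055]
[24.5, -29.8, 7.0] [-0.0, 0.0, 0.055]
[22.8, -31.1, 7.0] [-0.0, 0.0, 0.055]
[21.0, -32.3, 7.0] [-0.0, 0.0, 0.055]
[19.2, -33.4, 7.0] [-0.0, 0.0, 0.055]
[17.4, -34.4, 7.0] [-0.0, 0.0, 0.055]
[15.5, -35.3, 7.0] [-0.0, 0.0, 0.055]
```

```bash
python3 -m inch '[[[31.6,-22.1,7,0,0,0.055,0],[30.4,-23.8,7,0,0,0.055,0],[29,-25.4,7,0,0,0.055,0],[27.6,-27,7,0,0,0.055,0],[26,-28.4,7,0,0,0.055,0]]]' 30; python3 d.py 484.4 -343.7 170 -0.276
```

```text
time_s: 0.52
tool_pos: [339.2, -538.0, 209.4]
ee_rot: [3.134, 0.027, -0.011]
force: [0.0, -1.2, -0.7]
gripper_width: 0.502
t 0.52 pos [ 339.2 -538.   209.4] yaw 0.017 tilt [-0.007 -0.008 -1.   ] F [ 0.  -1.2 -0.7] w 0.502 q [ 0.84  0.52  0.13  1.86 -0.08  0.76 -0.54]
total tool [ 148.8 -192.    36.8] rot [0.009 0.006 0.293] n 7
[21.3, -27.4, 5.3] [0.001, 0.001, 0.042]
[20.1, -28.3, 5.3] [0.001, 0.001, 0.042]
[18.9, -29.1, 5.4] [0.001, 0.001, 0.042]
[17.6, -29.9, 5.4] [0.001, 0.001, 0.042]
[16.4, -30.6, 5.5] [0.001, 0.001, 0.042]
[15.1, -31.2, 5.5] [0.001, 0.001, 0.042]
[13.7, -31.8, 5.6] [0.001, 0.001, 0.042]
```

```bash
python3 -m inch '[[[30,-37,8,0.002,0.001,0.06,0],[28,-37,8,0.002,0.001,0.06,0],[26,-37,8,0.002,0.001,0.06,0],[23,-37,8,0.002,0.001,0.06,0],[21,-37,8,0.001,0.001,0.05,0]]]' 30; python3 d.py 484.4 -343.7 130 -0.276
```

```text
time_s: 0.93
tool_pos: [470.4, -380.1, 170.2]
ee_rot: [-3.106, 0.455, 0.007]
force: [0.6, -0.4, 0.3]
gripper_width: 0.498
t 0.93 pos [ 470.4 -380.1  170.2] yaw -0.291 tilt [-0.004  0.003 -1.   ] F [ 0.6 -0.4  0.3] w 0.498 q [ 0.46  0.55  0.2   1.95 -0.17  0.66 -1.1 ]
total tool [  3.1 -38.8  40.2] rot [-0.002  0.005 -0.015] n 2
[1.6, -19.4, 20.1] [-0.001, 0.003, -0.008]
[1.7, -19.4, 20.1] [-0.001, 0.003, -0.008]
```

```bash
python3 -m inch '[[[1.6,-19,20,0,0.003,-0.008,0],[1.6,-16,20,0,0.002,-0.006,0],[0,-4,10,0,0,0,0],[0,0,0,0,0,0,0],[0,0,0,0,0,0,0]]]' 30; python3 d.py 484.4 -343.7 54 -0.276;python3 - <<'E'
from h import *
from station import robot
s=robot.snapshot("scene");crop(s,90,160,190,250,7,"pics/g1.png")
s=robot.snapshot("top");crop(s,330,150,430,240,7,"pics/g2.png")
E
```

```text
time_s: 1.35
tool_pos: [494.3, -328.8, 116.0]
ee_rot: [-3.106, 0.402, -0.002]
force: [-0.1, -0.3, -0.5]
gripper_width: 0.5
t 1.35 pos [ 494.3 -328.8  116. ] yaw -0.258 tilt [ 0.002  0.009 -1.   ] F [-0.1 -0.3 -0.5] w 0.5 q [ 0.4   0.61  0.16  2.   -0.19  0.54 -1.13]
total tool [-5.8 17.5 61.8] rot [-0.009  0.     0.018] n 2
[-2.9, 8.8, 30.9] [-0.005, 0.0, 0.009]
[-2.8, 8.6, 31.0] [-0.005, 0.0, 0.009]
```

View pics/g1.png

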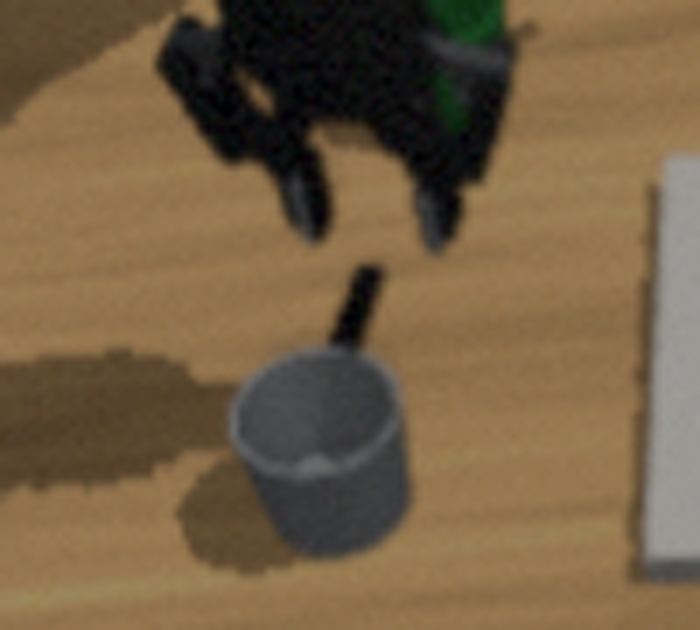

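View pics/g2.png

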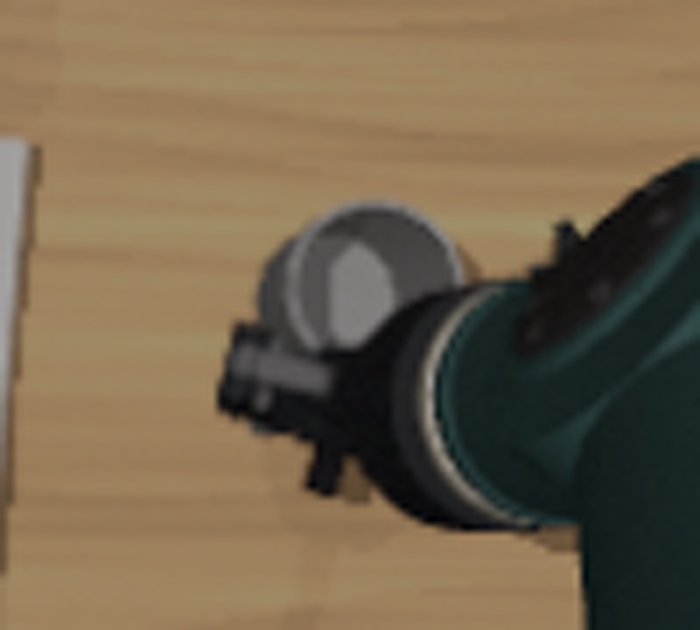

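```bash
python3 -m inch '[[[-5.5,16,0,-0.009,0,0.018,0],[0,0,10,0,0,0,0],[0,0,10,0,0,0,0],[0,0,0,0,0,0,0],[0,0,0,0,0,0,0]]]' 30; python3 d.py 484.4 -343.7 54 -0.276
```

```text
time_s: 1.87
tool_pos: [481.1, -354.9, 98.4]
ee_rot: [3.099, -0.456, 0.01]
force: [-0.3, 0.1, 0.5]
gripper_width: 0.499
t 1.87 pos [ 481.1 -354.9   98.4] yaw -0.292 tilt [ 0.005 -0.01  -1.   ] F [-0.3  0.1  0.5] w 0.499 q [ 0.44  0.64  0.17  2.01 -0.2   0.5  -1.12]
total tool [ -0.4 -12.1  44.3] rot [ 0.008 -0.007 -0.016] n 2
[-0.2, -6.0, 22.2] [0.004, -0.004, -0.008]
[-0.1, -5.9, 22.2] [0.004, -0.004, -0.008]
```

```bash
python3 -m inch '[[[-0.4,-6,0,0.005,-0.004,-0.01,0],[0,-3,0,0.002,-0.003,-0.005,0],[0,-3,0,0,0,0,0],[0,0,0,0,0,0,0],[0,0,0,0,0,0,0]]]' 30; python3 d.py 484.4 -343.7 54 -0.276
```

```text
time_s: 2.28
tool_pos: [484.6, -341.7, 98.3]
ee_rot: [-3.111, 0.431, 0.0]
force: [-1.2, -0.4, -0.6]
gripper_width: 0.499
t 2.28 pos [ 484.6 -341.7   98.3] yaw -0.275 tilt [-0.     0.001 -1.   ] F [-1.2 -0.4 -0.6] w 0.499 q [ 0.43  0.64  0.16  2.01 -0.2   0.5  -1.12]
total tool [ 0.3  2.  44.3] rot [-0.001  0.     0.001] n 2
[0.2, 1.0, 22.1] [-0.0, 0.0, 0.0]
[0.2, 1.0, 22.1] [-0.0, 0.0, 0.0]
```

```bash
python3 -m inch '[[[0.3,2,13,0,0,0,0],[0,0,13,0,0,0,0],[0,0,10,0,0,0,0],[0,0,5,0,0,0,0],[0,0,0,0,0,0,0]]]' 30; python3 d.py 484.4 -343.7 54 -0.276
```

```text
time_s: 2.7
tool_pos: [485.8, -343.5, 54.1]
ee_rot: [3.112, -0.427, 0.003]
force: [-0.1, -0.4, -1.2]
gripper_width: 0.502
t 2.7 pos [ 485.8 -343.5   54.1] yaw -0.273 tilt [ 0.002 -0.    -1.   ] F [-0.1 -0.4 -1.2] w 0.502 q [ 0.45  0.71  0.13  2.02 -0.21  0.42 -1.1 ]
total tool [-1.3  0.6  0.1] rot [-0.    -0.002  0.003] n 1
[-1.3, 0.6, 0.1] [-0.0, -0.002, 0.003]
```

```bash
python3 -m inch '[[[0,0,0,0,0,0,1],[0,0,0,0,0,0,1],[0,0,0,0,0,0,1],[0,0,0,0,0,0,1],[0,0,0,0,0,0,1]]]' 60; python3 -m inch '[[[0,0,-4,0,0,0,1],[0,0,-8,0,0,0,1],[0,0,-14,0,0,0,1],[0,0,-16,0,0,0,1],[0,0,-16,0,0,0,1]]]' 60; python3 d.py
```

```text
time_s: 3.12
tool_pos: [485.4, -343.5, 53.8]
ee_rot: [-3.112, 0.428, -0.001]
force: [-0.4, -0.8, -1.8]
gripper_width: 0.125
time_s: 3.53
tool_pos: [482.3, -341.6, 112.4]
ee_rot: [-3.108, 0.427, 0.011]
force: [0.2, 0.8, -2.0]
gripper_width: 0.128
t 3.53 pos [ 482.3 -341.6  112.4] yaw -0.273 tilt [-0.007  0.005 -1.   ] F [ 0.2  0.8 -2. ] w 0.128 q [ 0.42  0.62  0.17  2.01 -0.19  0.54 -1.12]
```

```bash
python3 -m inch '[[[0,0,-20,0,0,0,1],[0,0,-25,0,0,0,1],[0,0,-20,0,0,0,1],[0,0,-8,0,0,0,1],[0,0,0,0,0,0,1]]]' 60; python3 d.py; cat > ov.py <<'E'
from h import *
def pan(c,th,z0=4,r=43,ri=40,h=46):
    a=np.linspace(0,2*np.pi,120); L=[]
    for rr,zz in((r,z0+h),(ri,z0+h),(35,z0+4)): L.append(np.c_[c[0]+rr*np.cos(a),c[1]+rr*np.sin(a),np.full(120,zz)])
    d=np.array([np.cos(th),np.sin(th)]);n=np.array([-d[1],d[0]])
    P=[(43,-7,45),(80,-7,65),(80,7,65),(43,7,45)]
    L.append(np.array([[*(np.array(c)+p*d+q*n),z0+z] for p,q,z in P])); return L
def boxl(c,yaw):
    R=np.array([[np.cos(yaw),-np.sin(yaw)],[np.sin(yaw),np.cos(yaw)]]);L=[]
    for (x,y) in((75,104),(71,100)):
        q=np.array([(x,y),(-x,y),(-x,-y),(x,-y),(x,y)])@R.T+c; L.append(np.c_[q,np.full(5,88)])
    return L
def draw(s,L,roi,k,fn):
    u0,v0,u1,v1=roi; im=cv2.resize(s["pixels"][v0:v1,u0:u1],None,fx=k,fy=k,interpolation=cv2.INTER_CUBIC)
    for P in L:
        q=(project(s,P)-[u0,v0]+.5)*k; cv2.polylines(im,[np.round(q).astype(int)],False,(0,0,255),1,cv2.LINE_AA)
    cv2.imwrite(fn,im)
E
python3 - <<'E'
from ov import *
t=load("top0.pkl");s=load("scene0.pkl")
L=boxl((523.4,126.7),-0.046)+pan((529,123.5),1.74)
draw(t,L,(140,155,250,245),7,"pics/o1.png");draw(s,L,(260,160,360,235),7,"pics/o2.png")
E
```

```text
time_s: 3.95
tool_pos: [482.7, -342.4, 194.6]
ee_rot: [-3.11, 0.428, 0.004]
force: [0.4, -0.4, -1.7]
gripper_width: 0.126
t 3.95 pos [ 482.7 -342.4  194.6] yaw -0.274 tilt [-0.002  0.002 -1.   ] F [ 0.4 -0.4 -1.7] w 0.126 q [ 0.39  0.5   0.21  1.96 -0.16  0.69 -1.15]
```

View pics/o1.png

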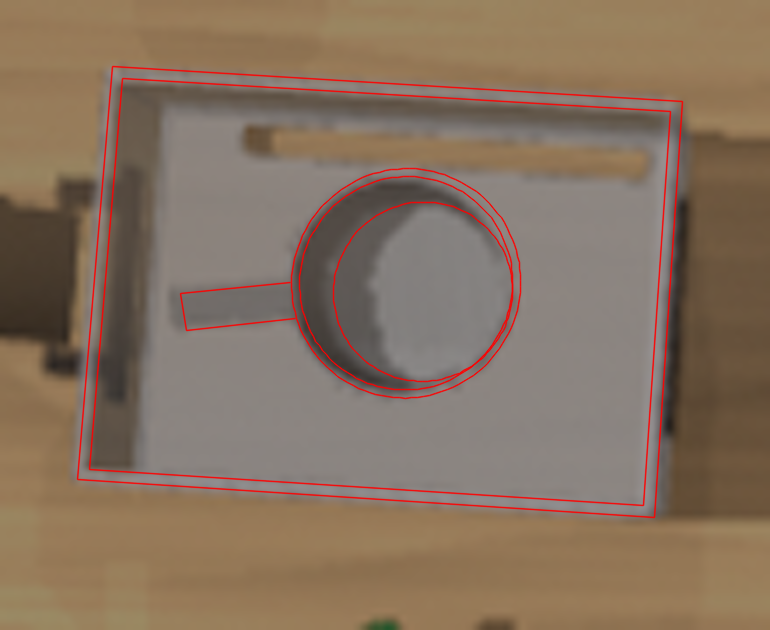

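View pics/o2.png

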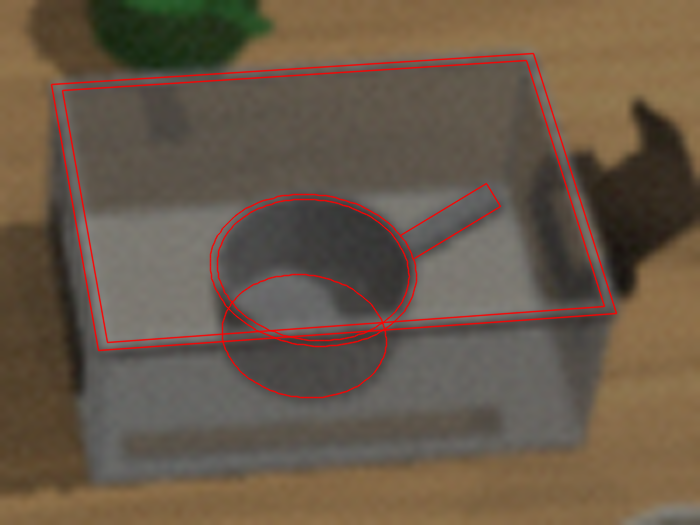

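```bash
python3 d.py 539.1 61.7 195 1.73 20
```

```text
t 3.95 pos [ 482.7 -342.4  194.6] yaw -0.274 tilt [-0.002  0.002 -1.   ] F [ 0.4 -0.4 -1.7] w 0.126 q [ 0.39  0.5   0.21  1.96 -0.16  0.69 -1.15]
total tool [ -54.9 -404.3    0.5] rot [-0.004 -0.    -2.004] n 20
[-2.7, -20.2, 0.0] [-0.0, -0.0, -0.1]
[-0.7, -20.4, 0.0] [-0.0, -0.0, -0.1]
[1.3, -20.4, 0.0] [-0.0, -0.0, -0.1]
[3.4, -20.1, 0.0] [-0.0, -0.0, -0.1]
[5.4, -19.7, 0.0] [-0.0, -0.0, -0.1]
[7.3, -19.0, 0.0] [-0.0, -0.0, -0.1]
[9.2, -18.2, 0.0] [-0.0, -0.0, -0.1]
[10.9, -17.2, -0.0] [-0.0, -0.0, -0.1]
[12.6, -16.0, -0.0] [-0.0, -0.0, -0.1]
[14.2, -14.7, -0.0] [-0.0, -0.0, -0.1]
[15.6, -13.2, -0.0] [-0.0, -0.0, -0.1]
[16.8, -11.6, -0.0] [-0.0, -0.0, -0.1]
[17.9, -9.8, -0.0] [-0.0, -0.0, -0.1]
[18.8, -8.0, -0.0] [-0.0, -0.0, -0.1]
[19.5, -6.1, -0.0] [-0.0, -0.0, -0.1]
[20.0, -4.1, -0.0] [-0.0, -0.0, -0.1]
[20.3, -2.1, -0.0] [-0.0, -0.0, -0.1]
[20.4, -0.1, -0.0] [-0.0, -0.0, -0.1]
[20.3, 2.0, -0.0] [-0.0, -0.0, -0.1]
[20.0, 4.0, -0.0] [-0.0, -0.0, -0.1]
```

```bash
python3 -m inch '[[[-1.5,-10,0,0,0,-0.05,1],[-2,-20,0,0,0,-0.1,1],[0,-20,0,0,0,-0.1,1],[2,-20,0,0,0,-0.1,1],[4,-20,0,0,0,-0.1,1]]]' 60; python3 -m inch '[[[6,-19,0,0,0,-0.1,1],[8,-19,0,0,0,-0.1,1],[10,-18,0,0,0,-0.1,1],[12,-16,0,0,0,-0.1,1],[13,-15,0,0,0,-0.1,1]]]'; python3 d.py 539.1 61.7 195 1.73 10
```

```text
time_s: 4.37
tool_pos: [489.7, -251.8, 191.5]
ee_rot: [-3.126, -0.308, 0.011]
force: [0.5, -0.1, -1.5]
gripper_width: 0.125
time_s: 4.78
tool_pos: [494.4, -140.1, 185.0]
ee_rot: [-2.918, -1.127, 0.026]
force: [0.3, 0.3, -1.1]
gripper_width: 0.13
t 4.78 pos [ 494.4 -140.1  185. ] yaw 0.737 tilt [-0.02   0.006 -1.   ] F [ 0.3  0.3 -1.1] w 0.13 q [ 0.25  0.43 -0.08  2.12  0.05  0.62 -0.7 ]
total tool [ 168.7 -119.5   -9.7] rot [-0.022  0.001 -0.993] n 10
[16.9, -12.0, -1.0] [-0.002, 0.0, -0.099]
[18.0, -10.2, -1.0] [-0.002, 0.0, -0.099]
[18.9, -8.4, -1.0] [-0.002, 0.0, -0.099]
[19.6, -6.5, -1.0] [-0.002, 0.0, -0.099]
[20.2, -4.5, -1.0] [-0.002, 0.0, -0.099]
[20.5, -2.5, -1.0] [-0.002, 0.0, -0.099]
[20.7, -0.4, -1.0] [-0.002, 0.0, -0.099]
[20.6, 1.6, -1.0] [-0.002, 0.0, -0.099]
[20.3, 3.7, -1.0] [-0.002, 0.0, -0.099]
[19.9, 5.7, -1.0] [-0.002, 0.0, -0.099]
```

```bash
python3 -m inch '[[[16,-12,-4,-0.004,0,-0.1,1],[17,-10,-2,-0.004,0,-0.1,1],[18,-8.5,-2,-0.004,0,-0.1,1],[19,-6.5,-2,-0.004,0,-0.1,1],[19,-4.5,-2,-0.004,0,-0.1,1]]]' 60; python3 d.py 539.1 61.7 195 1.73 5
```

```text
time_s: 5.2
tool_pos: [505.3, -32.5, 190.4]
ee_rot: [-2.512, -1.869, 0.024]
force: [0.4, -0.1, -2.4]
gripper_width: 0.122
t 5.2 pos [505.3 -32.5 190.4] yaw 1.279 tilt [-0.019 -0.    -1.   ] F [ 0.4 -0.1 -2.4] w 0.122 q [ 0.15  0.42 -0.23  2.13  0.16  0.63 -0.48]
total tool [99.9  5.2 -5.3] rot [-0.019  0.002 -0.451] n 5
[20.0, 1.0, -1.1] [-0.004, 0.0, -0.09]
[19.8, 2.8, -1.0] [-0.004, 0.0, -0.09]
[19.5, 4.6, -1.0] [-0.004, 0.0, -0.09]
[19.0, 6.4, -1.0] [-0.004, 0.0, -0.09]
[18.3, 8.0, -1.0] [-0.004, 0.0, -0.09]
```

```bash
python3 -m inch '[[[19,1,-2,-0.006,0,-0.09,1],[17,3,-2,-0.006,0,-0.09,1],[15,5,-1,-0.004,0,-0.08,1],[9,5,0,-0.003,0,-0.05,1],[0,0,0,0,0,0,1]]]' 60; python3 d.py 539.1 61.7 195 1.73 2
```

```text
time_s: 5.62
tool_pos: [523.7, 37.9, 189.8]
ee_rot: [-2.145, -2.282, 0.007]
force: [0.4, -0.3, -0.9]
gripper_width: 0.128
t 5.62 pos [523.7  37.9 189.8] yaw 1.633 tilt [-0.01   0.003 -1.   ] F [ 0.4 -0.3 -0.9] w 0.128 q [ 0.1   0.45 -0.33  2.09  0.23  0.65 -0.33]
total tool [22.8 16.8 -5.3] rot [-0.01  -0.005 -0.097] n 2
[11.4, 8.4, -2.7] [-0.005, -0.002, -0.049]
[11.0, 8.9, -2.6] [-0.005, -0.002, -0.049]
```

```bash
python3 -m inch '[[[10,7,-1,-0.005,-0.002,-0.04,1],[8,7,-1,-0.005,-0.002,-0.03,1],[3,2,0,0,0,-0.02,1],[0,0,0,0,0,0,1],[0,0,0,0,0,0,1]]]' 60; python3 d.py 539.1 61.7 195 1.73 1;python3 - <<'E'
from h import *
from station import robot
for n in("scene","top"):
    s=robot.snapshot(n); pickle.dump(s,open(f"{n}1.pkl","wb"))
    crop(s,*((240,100,370,240) if n=="scene" else (130,130,260,240)),5,f"pics/p_{n}.png")
E
python3 d.py
```

```text
time_s: 6.03
tool_pos: [535.7, 61.8, 188.8]
ee_rot: [-2.032, -2.39, 0.007]
force: [-0.1, 0.3, -0.7]
gripper_width: 0.13
t 6.03 pos [535.7  61.8 188.8] yaw 1.732 tilt [-0.006 -0.001 -1.   ] F [-0.1  0.3 -0.7] w 0.13 q [ 0.07  0.46 -0.35  2.06  0.25  0.66 -0.29]
total tool [-0.7  3.3 -6.2] rot [-0.006 -0.     0.002] n 1
[-0.7, 3.3, -6.2] [-0.006, -0.0, 0.002]
t 6.13 pos [535.6  61.4 188.9] yaw 1.732 tilt [-0.006 -0.001 -1.   ] F [ 0.   0.1 -1.1] w 0.123 q [ 0.07  0.46 -0.35  2.06  0.25  0.66 -0.29]
```

View pics/p_scene.png

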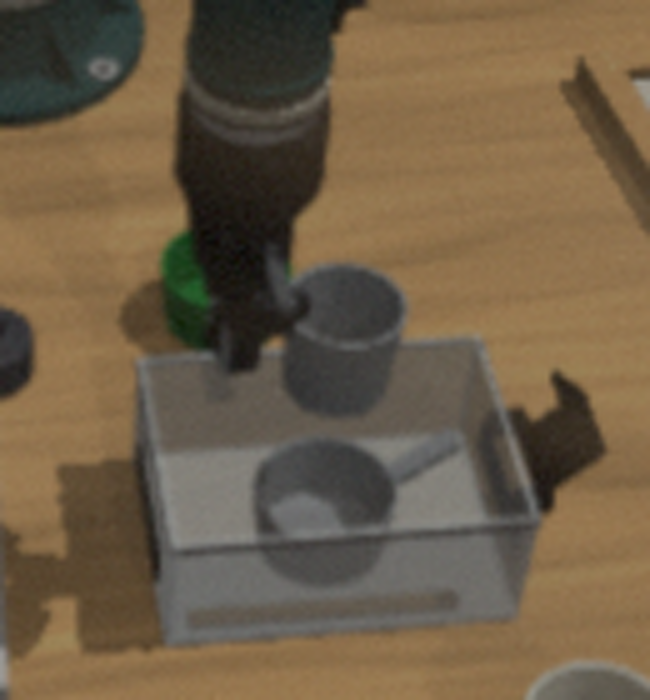

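View pics/p_top.png

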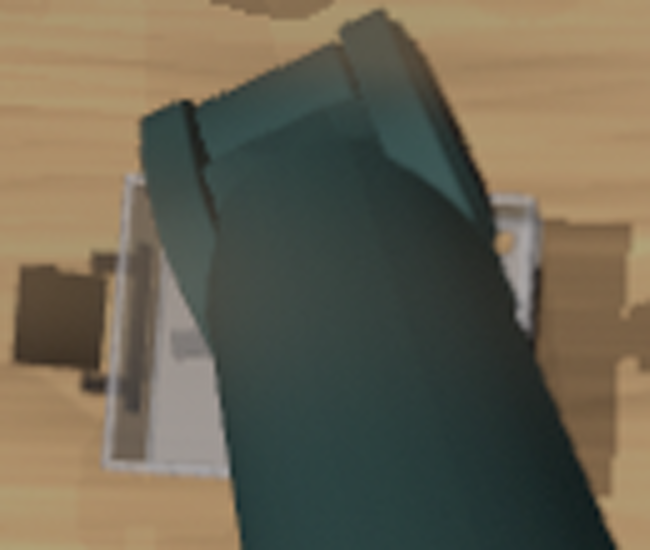

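```bash
cat >> ov.py <<'E'
def small(c,z0,th):
    a=np.linspace(0,2*np.pi,120); L=[]
    for rr,zz in((34,60),(29,0)): L.append(np.c_[c[0]+rr*np.cos(a),c[1]+rr*np.sin(a),np.full(120,z0+zz)])
    return L
E
python3 - <<'E'
from ov import *
s=load("scene1.pkl")
draw(s,small((525.5,123.7),135.1,0),(280,140,340,190),10,"pics/o3.png")
E
```

```text
(no output)
```

View pics/o3.png

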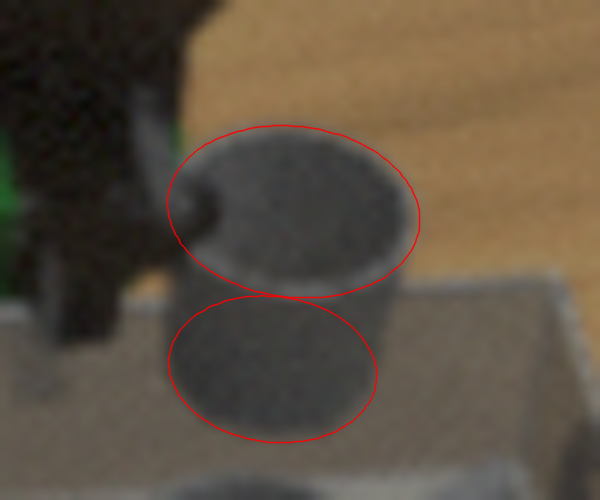

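```bash
python3 -m inch '[[[-0.3,3,0,-0.005,0,0,1],[0,0,10,0,0,0,1],[0,0,16,0,0,0,1],[0,0,14,0,0,0,1],[0,0,10,0,0,0,1]]]' 60; python3 -m inch '[[[0,0,6,0,0,0,1],[0,0,3,0,0,0,1],[0,0,0,0,0,0,1],[0,0,0,0,0,0,1],[0,0,0,0,0,0,1]]]'; python3 d.py 539.1 61.7 62 1.73 1
```

```text
time_s: 6.55
tool_pos: [541.1, 58.8, 138.5]
ee_rot: [2.039, 2.383, 0.005]
force: [-0.4, -0.9, -1.7]
gripper_width: 0.128
time_s: 6.97
tool_pos: [539.3, 57.5, 125.7]
ee_rot: [2.043, 2.384, -0.002]
force: [-0.6, -0.1, -1.0]
gripper_width: 0.124
t 6.97 pos [539.3  57.5 125.7] yaw 1.725 tilt [ 0.    -0.002 -1.   ] F [-0.6 -0.1 -1. ] w 0.124 q [ 0.03  0.56 -0.3   2.1   0.32  0.52 -0.35]
total tool [ 4.3  0.4 63.7] rot [ 0.     0.002 -0.005] n 1
[4.3, 0.4, 63.7] [0.0, 0.002, -0.005]
```

```bash
python3 -m inch '[[[3,0.3,0,0,0.002,-0.003,1],[1,0,5,0,0,0,1],[0,0,6,0,0,0,1],[0,0,4,0,0,0,1],[0,0,0,0,0,0,1]]]' 60;  python3 d.py 539.1 61.7 62 1.73 1
```

```text
time_s: 7.38
tool_pos: [540.7, 62.6, 111.4]
ee_rot: [2.038, 2.387, 0.006]
force: [-0.6, -0.5, -1.2]
gripper_width: 0.127
t 7.38 pos [540.7  62.6 111.4] yaw 1.728 tilt [ 0.005  0.001 -1.   ] F [-0.6 -0.5 -1.2] w 0.127 q [ 0.01  0.58 -0.28  2.11  0.33  0.49 -0.37]
total tool [-0.6 -2.  49.4] rot [ 0.005 -0.    -0.002] n 1
[-0.6, -2.0, 49.4] [0.005, -0.0, -0.002]
```

```bash
python3 - <<'E'
from ov import *
from station import robot
s=robot.snapshot("scene"); st=robot.get_state(); p=st["tool_pos"]; a=1.73
c=(p[0]-63.1*np.cos(a-np.pi),p[1]-63.1*np.sin(a-np.pi)); print(p,c)
draw(s,small(c,p[2]-53.8,0)+pan((529,124),1.73),(270,140,345,220),9,"pics/o4.png")
E
```

```text
[540.82456779  62.58734831 111.61344836] (np.float64(530.8211985536541), np.float64(124.8893755981392))
```

View pics/o4.png

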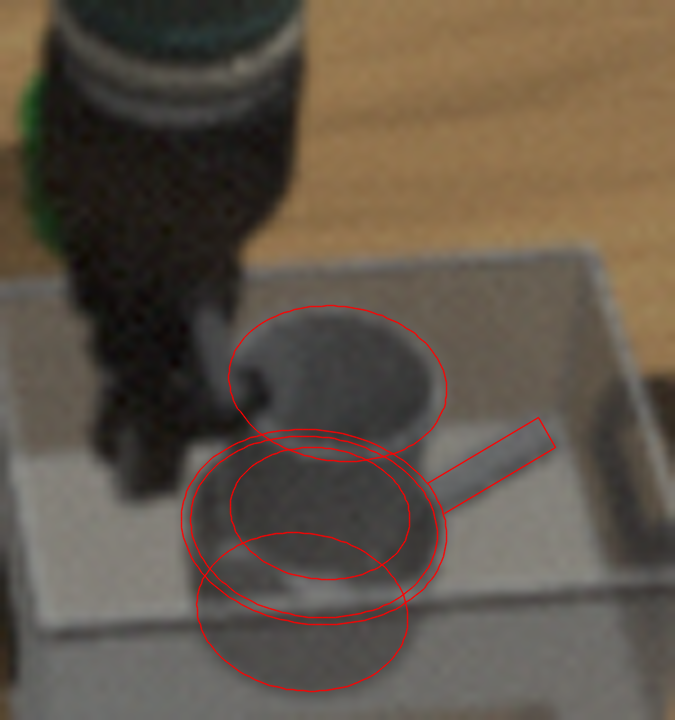

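```bash
python3 -m inch '[[[0,-1.5,5,0.003,0,0,1],[0.5,0,7,0,0,0,1],[0,0,7,0,0,0,1],[0,0,4,0,0,0,1],[0,0,0,0,0,0,1]]]' 60;  python3 d.py 539.1 61.7 62 1.73 1
```

```text
time_s: 7.85
tool_pos: [539.3, 62.8, 86.1]
ee_rot: [2.039, 2.388, 0.002]
force: [0.4, -0.2, -0.8]
gripper_width: 0.124
t 7.85 pos [539.3  62.8  86.1] yaw 1.728 tilt [ 0.002  0.    -1.   ] F [ 0.4 -0.2 -0.8] w 0.124 q [-0.01  0.62 -0.26  2.12  0.36  0.44 -0.39]
total tool [-1.1 -0.4 24.1] rot [ 0.002 -0.    -0.002] n 1
[-1.1, -0.4, 24.1] [0.002, -0.0, -0.002]
```

```bash
python3 -m inch '[[[-1,-0.4,5,0.002,0,0,1],[0,0,6,0,0,0,1],[0,0,4,0,0,0,1],[0,0,2,0,0,0,1],[0,0,0,0,0,0,1]]]' 60;  python3 d.py 539.1 61.7 62 1.73 1
```

```text
time_s: 8.27
tool_pos: [539.0, 61.6, 66.7]
ee_rot: [-2.04, -2.388, 0.001]
force: [0.3, 0.9, -2.3]
gripper_width: 0.126
t 8.27 pos [539.   61.6  66.7] yaw 1.728 tilt [-0.001 -0.    -1.   ] F [ 0.3  0.9 -2.3] w 0.126 q [-0.03  0.65 -0.24  2.12  0.37  0.4  -0.4 ]
total tool [0.1 0.1 4.7] rot [-0.001 -0.    -0.002] n 1
[0.1, 0.1, 4.7] [-0.001, -0.0, -0.002]
```

```bash
python3 -m inch '[[[0,0,1.5,0,0,0,1],[0,0,1.5,0,0,0,1],[0,0,1,0,0,0,1],[0,0,1,0,0,0,1],[0,0,0,0,0,0,1]]]' 60;  python3 d.py 539.1 61.7 62 1.73 1
```

```text
time_s: 8.68
tool_pos: [539.4, 61.7, 61.6]
ee_rot: [-2.04, -2.389, -0.0]
force: [-0.2, 0.1, -0.9]
gripper_width: 0.128
t 8.68 pos [539.4  61.7  61.6] yaw 1.728 tilt [ 0.  0. -1.] F [-0.2  0.1 -0.9] w 0.128 q [-0.03  0.66 -0.23  2.13  0.38  0.39 -0.41]
total tool [ 0.  -0.3 -0.4] rot [ 0.    -0.    -0.002] n 1
[0.0, -0.3, -0.4] [0.0, -0.0, -0.002]
```

No contact yet; a little farther down.

```bash
python3 -m inch '[[[0,0,1,0,0,0,1],[0,0,1,0,0,0,1],[0,0,1,0,0,0,1],[0,0,0.5,0,0,0,1],[0,0,0,0,0,0,1]]]' 60;  python3 d.py 539.1 61.7 62 1.73 1
```

```text
time_s: 9.1
tool_pos: [539.7, 61.7, 61.4]
ee_rot: [2.039, 2.387, 0.0]
force: [-0.5, 0.5, -0.9]
gripper_width: 0.125
t 9.1 pos [539.7  61.7  61.4] yaw 1.728 tilt [ 0.002 -0.001 -1.   ] F [-0.5  0.5 -0.9] w 0.125 q [-0.03  0.66 -0.23  2.13  0.38  0.39 -0.41]
total tool [ 0.1 -0.6 -0.6] rot [ 0.002  0.002 -0.002] n 1
[0.1, -0.6, -0.6] [0.002, 0.002, -0.002]
```

```bash
python3 -m inch '[[[0,0,0,0,0,0,0.6],[0,0,0,0,0,0,0.4],[0,0,0,0,0,0,0.3],[0,0,0,0,0,0,0.3],[0,0,0,0,0,0,0.3]]]' 60;  python3 d.py; python3 -m inch '[[[0,0,-5,0,0,0,0.3],[0,0,-15,0,0,0,0.3],[0,0,-25,0,0,0,0.3],[0,0,-25,0,0,0,0],[0,0,-25,0,0,0,0]]]'; python3 -m inch '[[[0,-20,-20,0,0,0,0],[0,-35,-5,0,0,0,0],[0,-35,0,0,0,0,0],[-25,-25,0,0,0,0.1,0],[-30,-15,0,0,0,0.1,0]]]';python3 d.py;python3 - <<'E'
from ov import *
from station import robot
s=robot.snapshot("scene"); t=robot.snapshot("top"); pickle.dump(s,open("scene2.pkl","wb"));pickle.dump(t,open("top2.pkl","wb"))
L=boxl((523.4,126.7),-0.046)+small((529,124),8,0)
draw(s,L,(260,120,370,235),6,"pics/o5.png")
draw(t,L,(130,150,250,250),6,"pics/o6.png")
E
```

```text
time_s: 9.52
tool_pos: [541.1, 62.1, 61.9]
ee_rot: [2.038, 2.386, 0.005]
force: [0.4, -0.3, 0.3]
gripper_width: 0.349
t 9.52 pos [541.1  62.1  61.9] yaw 1.728 tilt [ 0.005 -0.    -1.   ] F [ 0.4 -0.3  0.3] w 0.349 q [-0.03  0.66 -0.23  2.12  0.38  0.39 -0.41]
time_s: 9.93
tool_pos: [536.7, 61.2, 155.3]
ee_rot: [-2.037, -2.386, 0.012]
force: [0.3, -0.1, -0.6]
gripper_width: 0.498
time_s: 10.35
tool_pos: [420.5, -5.6, 189.2]
ee_rot: [2.26, 2.173, 0.025]
force: [-0.1, -0.5, 0.6]
gripper_width: 0.502
t 10.35 pos [420.5  -5.6 189.2] yaw 1.532 tilt [ 0.016  0.006 -1.   ] F [-0.1 -0.5  0.6] w 0.502 q [ 0.17  0.32 -0.32  2.32  0.2   0.51 -0.35]
```

View pics/o5.png

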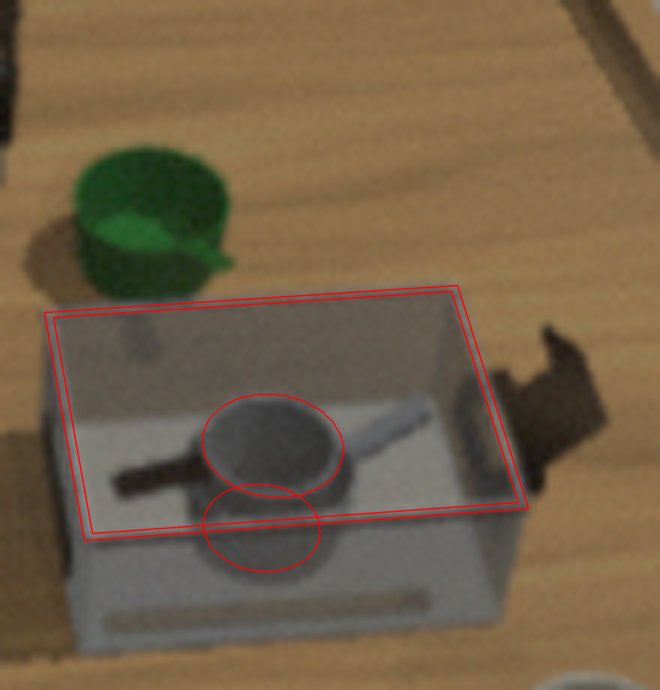

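View pics/o6.png

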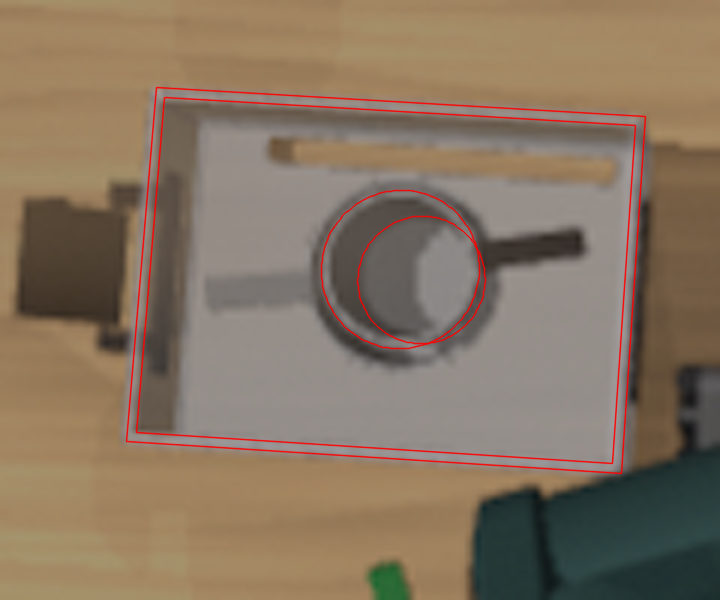

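```bash
python3 - <<'E'
from ov import *
for n in("top2.pkl","scene2.pkl"):
    s=load(n); W=cloud(s); 
    m=(abs(W[...,0]-529)<36)&(abs(W[...,1]-124)<36)&(W[...,2]>30)
    print(n,np.percentile(W[m][:,2],[50,80,95,99]), np.median(W[m][W[m][:,2]>60],0) )
    th=-1.41; d=np.array([np.cos(th),np.sin(th)])
    for r in(55,70,78):
        q=np.array([529,124])+r*d; mm=(np.hypot(W[...,0]-q[0],W[...,1]-q[1])<5)&(W[...,2]>40); print(r,np.round(np.median(W[mm],0),1) if mm.any() else None)
E
python3 d.py 502 -147 110 -0.08
```

```text
top2.pkl [53.45693486 67.82754222 70.5419987  71.51329171] [534.41143678 128.9793951   67.63256094]
55 [538.4  70.4  68.4]
70 [539.9  55.1  69.2]
78 [541.3  47.4  67.7]
scene2.pkl [54.00321329 64.19594478 67.9873445  69.65563297] [525.79763262 120.00096087  65.05849523]
55 [541.1  68.7  66.9]
70 [540.6  56.2  65.8]
78 [540.6  45.9  65.7]
t 10.45 pos [418.3 -10.3 188.4] yaw 1.525 tilt [ 0.011  0.003 -1.   ] F [-0.4  0.3 -0.1] w 0.503 q [ 0.18  0.32 -0.32  2.32  0.2   0.51 -0.35]
total tool [-132.9   89.1   79. ] rot [ 0.006 -0.011  1.605] n 14
[-9.5, 6.4, 5.6] [0.0, -0.001, 0.115]
[-8.7, 7.4, 5.6] [0.0, -0.001, 0.115]
[-7.8, 8.4, 5.7] [0.0, -0.001, 0.115]
[-6.8, 9.2, 5.7] [0.0, -0.001, 0.115]
[-5.7, 9.9, 5.7] [0.0, -0.001, 0.115]
[-4.5, 10.5, 5.7] [0.0, -0.001, 0.115]
[-3.3, 10.9, 5.7] [0.0, -0.001, 0.115]
[-2.0, 11.3, 5.6] [0.0, -0.001, 0.115]
[-0.7, 11.4, 5.6] [0.0, -0.001, 0.115]
[0.6, 11.4, 5.6] [0.0, -0.001, 0.115]
[1.9, 11.3, 5.6] [0.0, -0.001, 0.115]
[3.2, 11.0, 5.6] [0.0, -0.001, 0.115]
[4.5, 10.5, 5.6] [0.0, -0.001, 0.115]
[5.6, 10.0, 5.6] [0.0, -0.001, 0.115]
```

```bash
python3 -m inch '[[[-9,6,3,0,0,0.115,0],[-8.5,7,4,0,0,0.115,0],[-7.8,8,5,0,0,0.115,0],[-7,9,5,0,0,0.115,0],[-6,10,5,0,0,0.115,0]]]'; python3 -m inch '[[[-4.5,10,5,0,0,0.115,0],[-3,11,5,0,0,0.115,0],[-2,11,5,0,0,0.115,0],[-1,11,5,0,0,0.115,0],[0.5,11,5,0,0,0.115,0]]]';python3 d.py 502 -147 110 -0.08
```

```text
time_s: 10.87
tool_pos: [448.3, -59.1, 168.8]
ee_rot: [2.804, 1.406, 0.027]
force: [-0.1, 0.8, 0.8]
gripper_width: 0.5
time_s: 11.28
tool_pos: [481.7, -107.7, 144.2]
ee_rot: [-3.097, -0.518, -0.037]
force: [-0.0, -0.4, -0.1]
gripper_width: 0.499
t 11.28 pos [ 481.7 -107.7  144.2] yaw 0.332 tilt [ 0.023  0.005 -1.   ] F [-0.  -0.4 -0.1] w 0.499 q [ 0.11  0.46  0.03  2.22 -0.05  0.44 -1.06]
total tool [ 5.7 43.6 34.5] rot [-0.002 -0.024  0.412] n 4
[1.4, 10.9, 8.6] [-0.0, -0.006, 0.103]
[2.6, 10.7, 8.6] [-0.0, -0.006, 0.103]
[3.7, 10.4, 8.6] [-0.0, -0.006, 0.103]
[4.8, 9.9, 8.6] [-0.0, -0.006, 0.103]
```

```bash
python3 -m inch '[[[1.4,10,8,0,-0.006,0.1,0],[2.6,10,8,0,-0.006,0.1,0],[3.5,9,8,0,-0.006,0.1,0],[3,5,4,0,-0.003,0.06,0],[0,0,0,0,0,0,0]]]'; python3 d.py 502 -147 110 -0.08;python3 - <<'E'
from ov import *
s=load("scene0.pkl");t=load("top0.pkl")
def lid(c,a):
    d=np.array([np.cos(a),np.sin(a)]);n=np.array([-d[1],d[0]]);L=[]
    for A,B,z in((112,83,17),(112,83,0),(50,7,46)):
        L.append(np.array([[*(np.array(c)+p*d+q*n),z] for p,q in((A,B),(A,-B),(-A,-B),(-A,B),(A,B))]))
    return L
draw(s,lid((502,-147),-0.082),(170,165,260,250),7,"pics/l1.png")
draw(t,lid((502,-147),-0.082),(260,155,345,260),6,"pics/l2.png")
E
```

```text
time_s: 11.7
tool_pos: [506.1, -140.7, 115.3]
ee_rot: [-3.14, 0.072, -0.012]
force: [1.3, 0.9, -0.6]
gripper_width: 0.502
t 11.7 pos [ 506.1 -140.7  115.3] yaw -0.046 tilt [ 0.008  0.001 -1.   ] F [ 1.3  0.9 -0.6] w 0.502 q [ 0.09  0.55  0.12  2.16 -0.16  0.43 -1.27]
total tool [-3.9  6.5  5.2] rot [-0.001 -0.008  0.034] n 1
[-3.9, 6.5, 5.2] [-0.001, -0.008, 0.034]
```

View pics/l1.png

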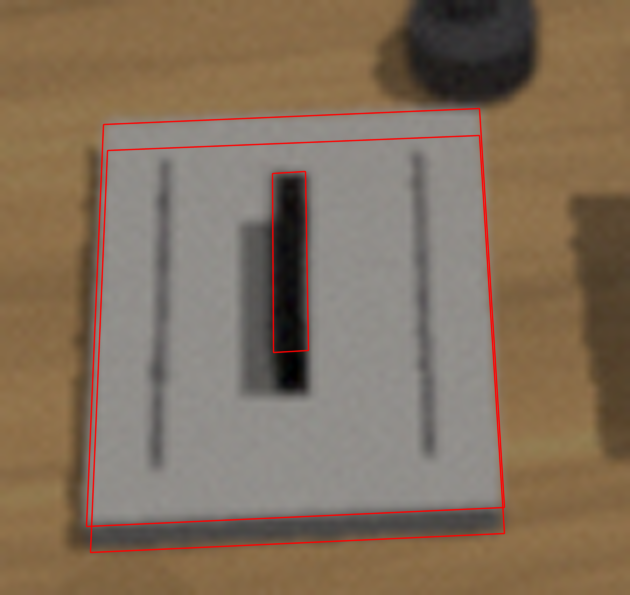

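View pics/l2.png

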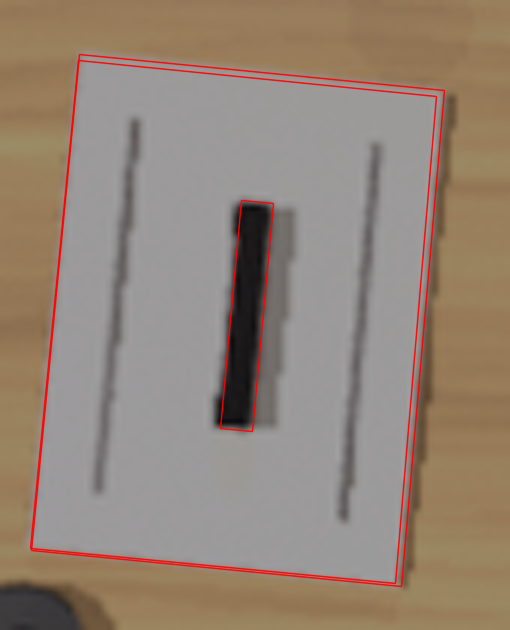

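```bash
python3 -m inch '[[[-2,4,0,0,-0.005,0.02,0],[-1,1,3,0,0,0.008,0],[0,0,0,0,0,0,0],[0,0,0,0,0,0,0],[0,0,0,0,0,0,0]]]'; python3 d.py 502 -147 40 -0.082
```

```text
time_s: 12.12
tool_pos: [503.3, -143.7, 112.6]
ee_rot: [-3.137, 0.107, -0.004]
force: [-0.4, -0.1, -0.5]
gripper_width: 0.502
t 12.12 pos [ 503.3 -143.7  112.6] yaw -0.068 tilt [ 0.003  0.003 -1.   ] F [-0.4 -0.1 -0.5] w 0.502 q [ 0.1   0.56  0.13  2.16 -0.17  0.43 -1.28]
total tool [-1.3  3.6 72.6] rot [-0.003 -0.003  0.014] n 2
[-0.6, 1.8, 36.3] [-0.001, -0.001, 0.007]
[-0.6, 1.7, 36.3] [-0.001, -0.001, 0.007]
```

```bash
python3 -m inch '[[[-1,3,8,-0.002,-0.002,0.012,0],[0,0,14,0,0,0,0],[0,0,14,0,0,0,0],[0,0,8,0,0,0,0],[0,0,3,0,0,0,0]]]'; python3 d.py 502 -147 40 -0.082
```

```text
time_s: 12.53
tool_pos: [502.9, -146.6, 64.7]
ee_rot: [-3.138, 0.126, -0.008]
force: [-0.2, -0.1, 1.1]
gripper_width: 0.503
t 12.53 pos [ 502.9 -146.6   64.7] yaw -0.08 tilt [ 0.005  0.    -1.   ] F [-0.2 -0.1  1.1] w 0.503 q [ 0.13  0.64  0.1   2.18 -0.19  0.32 -1.27]
total tool [-1.   0.5 24.6] rot [-0.001 -0.005  0.002] n 1
[-1.0, 0.5, 24.6] [-0.001, -0.005, 0.002]
```

```bash
python3 -m inch '[[[-0.5,0.3,8,0,-0.004,0,0],[0,0,8,0,0,0,0],[0,0,4,0,0,0,0],[0,0,0,0,0,0,0],[0,0,0,0,0,0,0]]]'; python3 d.py 502 -147 41 -0.082
```

```text
time_s: 12.95
tool_pos: [502.0, -146.9, 41.9]
ee_rot: [-3.138, 0.127, 0.001]
force: [-0.1, 0.5, 0.3]
gripper_width: 0.501
t 12.95 pos [ 502.  -146.9   41.9] yaw -0.081 tilt [-0.001  0.001 -1.   ] F [-0.1  0.5  0.3] w 0.501 q [ 0.14  0.68  0.08  2.18 -0.2   0.28 -1.26]
total tool [0.  0.1 0.9] rot [-0.001  0.001  0.001] n 1
[0.0, 0.1, 0.9] [-0.001, 0.001, 0.001]
```

```bash
python3 -m inch '[[[0,0,0.5,0,0,0,1],[0,0,0,0,0,0,1],[0,0,0,0,0,0,1],[0,0,0,0,0,0,1],[0,0,0,0,0,0,1]]]' 80;python3 d.py; python3 -m inch '[[[0,0,-4,0,0,0,1],[0,0,-10,0,0,0,1],[0,0,-18,0,0,0,1],[0,0,-20,0,0,0,1],[0,0,-20,0,0,0,1]]]'; python3 -m inch '[[[0,0,-20,0,0,0,1],[0,0,-20,0,0,0,1],[0,0,-12,0,0,0,1],[0,0,-5,0,0,0,1],[0,0,0,0,0,0,1]]]'; python3 d.py 527 126.7 195 1.525 20;python3 - <<'E'
from ov import *
from station import robot
for n in("scene","top"):
    s=robot.snapshot(n); cv2.imwrite(f"pics/lift_{n}.png",s["pixels"])
E
```

```text
time_s: 13.37
tool_pos: [502.2, -146.9, 42.3]
ee_rot: [-3.138, 0.127, -0.0]
force: [-0.2, -0.6, -2.4]
gripper_width: 0.143
t 13.37 pos [ 502.2 -146.9   42.3] yaw -0.081 tilt [ 0.     0.001 -1.   ] F [-0.2 -0.6 -2.4] w 0.143 q [ 0.14  0.68  0.08  2.18 -0.2   0.28 -1.26]
time_s: 13.78
tool_pos: [498.3, -145.8, 114.4]
ee_rot: [-3.136, 0.126, 0.017]
force: [0.4, 0.5, -1.9]
gripper_width: 0.146
time_s: 14.2
tool_pos: [499.0, -146.3, 181.2]
ee_rot: [-3.137, 0.127, 0.004]
force: [1.3, 0.4, -3.5]
gripper_width: 0.143
t 14.2 pos [ 499.  -146.3  181.2] yaw -0.081 tilt [-0.003  0.003 -1.   ] F [ 1.3  0.4 -3.5] w 0.143 q [ 0.06  0.44  0.18  2.13 -0.14  0.59 -1.31]
total tool [   5.8 -274.4  -13.2] rot [-0.004  0.    -1.606] n 20
[0.3, -13.7, -0.7] [-0.0, 0.0, -0.08]
[1.4, -13.7, -0.7] [-0.0, 0.0, -0.08]
[2.5, -13.5, -0.7] [-0.0, 0.0, -0.08]
[3.6, -13.3, -0.7] [-0.0, 0.0, -0.08]
[4.6, -12.9, -0.7] [-0.0, 0.0, -0.08]
[5.6, -12.5, -0.7] [-0.0, 0.0, -0.08]
[6.6, -12.0, -0.7] [-0.0, 0.0, -0.08]
[7.6, -11.5, -0.7] [-0.0, 0.0, -0.08]
[8.4, -10.8, -0.7] [-0.0, 0.0, -0.08]
[9.3, -10.1, -0.7] [-0.0, 0.0, -0.08]
[10.1, -9.3, -0.7] [-0.0, 0.0, -0.08]
[10.8, -8.5, -0.7] [-0.0, 0.0, -0.08]
[11.4, -7.6, -0.7] [-0.0, 0.0, -0.08]
[12.0, -6.6, -0.7] [-0.0, 0.0, -0.08]
[12.5, -5.7, -0.7] [-0.0, 0.0, -0.08]
[12.9, -4.6, -0.7] [-0.0, 0.0, -0.08]
[13.2, -3.6, -0.7] [-0.0, 0.0, -0.08]
[13.5, -2.5, -0.7] [-0.0, 0.0, -0.08]
[13.6, -1.4, -0.7] [-0.0, 0.0, -0.08]
[13.7, -0.3, -0.7] [-0.0, 0.0, -0.08]
```

View pics/lift_scene.png

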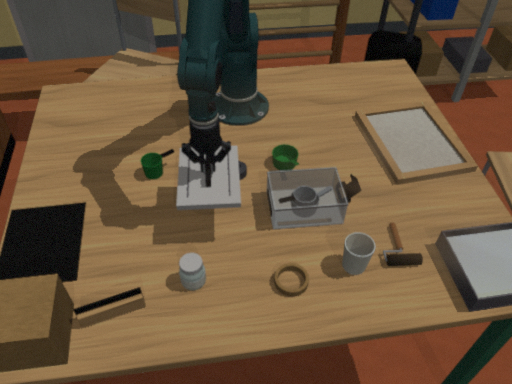

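```bash
python3 -m inch '[[[0,-8,-1,0,0,-0.05,1],[1,-14,-1,0,0,-0.09,1],[2.5,-14,-1,0,0,-0.09,1],[3.6,-14,-1,0,0,-0.09,1],[4.6,-13,-1,0,0,-0.09,1]]]'; python3 -m inch '[[[6,-13,-1.5,0,0,-0.09,1],[7,-12,-1.5,0,0,-0.09,1],[8,-11.5,-1.5,0,0,-0.09,1],[9,-11,-1.5,0,0,-0.09,1],[10,-10,-1.5,0,0,-0.09,1]]]';python3 d.py 523.4 126.7 190 1.525 9
```

```text
time_s: 14.72
tool_pos: [500.3, -81.1, 180.1]
ee_rot: [-3.089, -0.545, 0.025]
force: [-0.8, 0.0, -3.8]
gripper_width: 0.143
time_s: 15.13
tool_pos: [500.3, -3.7, 182.2]
ee_rot: [-2.856, -1.27, 0.041]
force: [-0.6, -0.2, -2.9]
gripper_width: 0.147
t 15.13 pos [500.3  -3.7 182.2] yaw 0.837 tilt [-0.03   0.004 -1.   ] F [-0.6 -0.2 -2.9] w 0.147 q [-0.01  0.42 -0.08  2.14  0.05  0.61 -0.87]
total tool [112.2 -70.4  -8.1] rot [-0.03   0.008 -0.688] n 9
[12.5, -7.8, -0.9] [-0.003, 0.001, -0.076]
[13.0, -6.8, -0.9] [-0.003, 0.001, -0.076]
[13.5, -5.8, -0.9] [-0.003, 0.001, -0.076]
[13.9, -4.8, -0.9] [-0.003, 0.001, -0.076]
[14.2, -3.7, -0.9] [-0.003, 0.001, -0.076]
[14.5, -2.6, -0.9] [-0.003, 0.001, -0.076]
[14.6, -1.5, -0.9] [-0.003, 0.001, -0.076]
[14.7, -0.3, -0.9] [-0.003, 0.001, -0.076]
[14.7, 0.8, -0.9] [-0.003, 0.001, -0.076]
```

```bash
python3 -m inch '[[[12,-8,-1.5,-0.004,0.001,-0.08,1],[13,-7,-1.5,-0.004,0.001,-0.08,1],[14,-6,-1,-0.004,0.001,-0.08,1],[14,-5,-1,-0.004,0.001,-0.08,1],[14,-4,-1,-0.004,0.001,-0.08,1]]]'; python3 d.py 523.4 126.7 190 1.525 4
```

```text
time_s: 15.55
tool_pos: [505.6, 75.6, 182.5]
ee_rot: [-2.518, -1.858, 0.031]
force: [-0.3, 0.3, -3.0]
gripper_width: 0.142
t 15.55 pos [505.6  75.6 182.5] yaw 1.271 tilt [-0.023 -0.002 -1.   ] F [-0.3  0.3 -3. ] w 0.142 q [-0.08  0.44 -0.2   2.12  0.14  0.62 -0.68]
total tool [54.   1.7 -8. ] rot [-0.023  0.006 -0.254] n 4
[13.5, 0.4, -2.0] [-0.006, 0.001, -0.063]
[13.5, 1.3, -2.0] [-0.006, 0.001, -0.063]
[13.4, 2.2, -2.0] [-0.006, 0.001, -0.063]
[13.2, 3.0, -1.9] [-0.006, 0.001, -0.063]
```

```bash
python3 -m inch '[[[12,0.5,-2,-0.007,0.001,-0.06,1],[11,2,-2,-0.007,0.001,-0.06,1],[8,2,-1,-0.004,0.001,-0.05,1],[4,1,0,0,0,-0.03,1],[0,0,0,0,0,0,1]]]'; python3 d.py 523.4 126.7 185 1.525 1
```

```text
time_s: 15.97
tool_pos: [514.3, 117.2, 182.0]
ee_rot: [-2.287, -2.138, 0.019]
force: [0.3, 0.4, -2.7]
gripper_width: 0.144
t 15.97 pos [514.3 117.2 182. ] yaw 1.503 tilt [-0.016 -0.    -1.   ] F [ 0.3  0.4 -2.7] w 0.144 q [-0.1   0.46 -0.27  2.09  0.19  0.63 -0.57]
total tool [10.1  8.4 -3.2] rot [-0.016  0.001 -0.022] n 1
[10.1, 8.4, -3.2] [-0.016, 0.001, -0.022]
```

```bash
python3 -m inch '[[[5,5,0,-0.01,0.001,-0.015,1],[4,3,0,-0.005,0,-0.008,1],[1,1,0,0,0,0,1],[0,0,0,0,0,0,1],[0,0,0,0,0,0,1]]]'; python3 d.py 523.4 126.7 116 1.525 1
```

```text
time_s: 16.38
tool_pos: [522.8, 125.5, 179.6]
ee_rot: [-2.269, -2.17, 0.009]
force: [-0.3, -0.1, -2.3]
gripper_width: 0.147
t 16.38 pos [522.8 125.5 179.6] yaw 1.526 tilt [-0.005 -0.002 -1.   ] F [-0.3 -0.1 -2.3] w 0.147 q [-0.12  0.47 -0.27  2.08  0.2   0.63 -0.57]
total tool [ 1.4  0.8 63.6] rot [-0.005  0.003  0.001] n 1
[1.4, 0.8, 63.6] [-0.005, 0.003, 0.001]
```

```bash
python3 -m inch '[[[1,1,6,-0.004,0.002,0,1],[0.5,0,9,0,0,0,1],[0,0,9,0,0,0,1],[0,0,5,0,0,0,1],[0,0,0,0,0,0,1]]]'; python3 d.py 523.4 126.7 118 1.525 1
python3 - <<'E'
from ov import *
from station import robot
st=robot.get_state(); p=st["tool_pos"]; z0=p[2]-42.3
def lid(c,a,z0):
    d=np.array([np.cos(a),np.sin(a)]);n=np.array([-d[1],d[0]]);L=[]
    for A,B,z in((112,83,17),(112,83,0)):
        L.append(np.array([[*(np.array(c)+p*d+q*n),z+z0] for p,q in((A,B),(A,-B),(-A,-B),(-A,B),(A,B))]))
    return L
s=robot.snapshot("scene");t=robot.snapshot("top")
L=lid(p[:2],1.525,z0)+boxl((523.4,126.7),-0.046)
draw(s,L,(255,130,370,235),6,"pics/q1.png");draw(t,L,(130,140,260,245),6,"pics/q2.png")
E
```

```text
time_s: 16.8
tool_pos: [523.8, 125.5, 147.6]
ee_rot: [2.273, 2.168, -0.003]
force: [-0.6, -0.6, -2.3]
gripper_width: 0.142
t 16.8 pos [523.8 125.5 147.6] yaw 1.524 tilt [-0.001 -0.001 -1.   ] F [-0.6 -0.6 -2.3] w 0.142 q [-0.14  0.51 -0.24  2.1   0.23  0.56 -0.59]
total tool [ 1.3 -0.4 29.6] rot [-0.001  0.001 -0.001] n 1
[1.3, -0.4, 29.6] [-0.001, 0.001, -0.001]
```

View pics/q1.png

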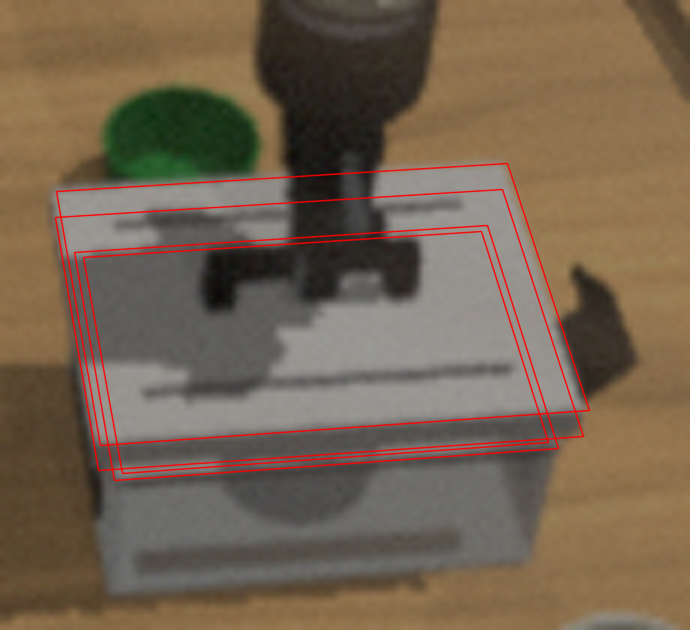

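View pics/q2.png

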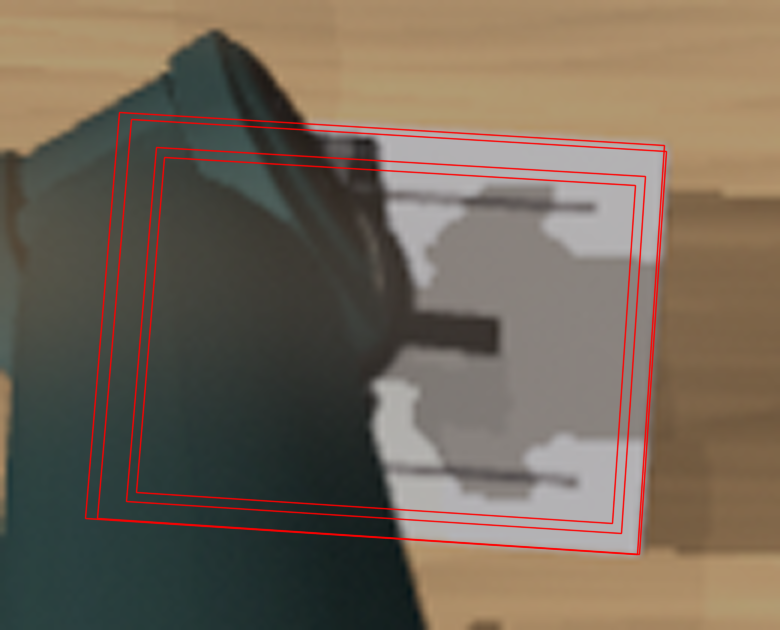

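```bash
python3 -m inch '[[[2,0,2,0,0.001,0,1],[0.7,0,5,0,0,0,1],[0,0,5,0,0,0,1],[0,0,1,0,0,0,1],[0,0,0,0,0,0,1]]]'; python3 d.py 523.4 128.2 118 1.525 1
```

```text
time_s: 17.32
tool_pos: [525.3, 129.2, 134.9]
ee_rot: [2.272, 2.168, 0.004]
force: [1.4, -0.0, -2.7]
gripper_width: 0.148
t 17.32 pos [525.3 129.2 134.9] yaw 1.524 tilt [ 0.002  0.001 -1.   ] F [ 1.4 -0.  -2.7] w 0.148 q [-0.15  0.54 -0.23  2.1   0.24  0.53 -0.61]
total tool [-1.1 -1.9 16.9] rot [ 0.002 -0.001 -0.001] n 1
[-1.1, -1.9, 16.9] [0.002, -0.001, -0.001]
```

```bash
python3 -m inch '[[[-0.8,-1.5,2,0.001,0,0,1],[0,0,3,0,0,0,1],[0,0,3,0,0,0,1],[0,0,1,0,0,0,1],[0,0,0,0,0,0,1]]]'; python3 d.py 523.4 128.2 118 1.525 1
```

```text
time_s: 17.73
tool_pos: [523.8, 128.4, 125.2]
ee_rot: [2.273, 2.169, 0.003]
force: [0.6, 0.1, -2.8]
gripper_width: 0.146
t 17.73 pos [523.8 128.4 125.2] yaw 1.524 tilt [ 0.002  0.001 -1.   ] F [ 0.6  0.1 -2.8] w 0.146 q [-0.16  0.55 -0.23  2.11  0.25  0.5  -0.61]
total tool [-0.2 -0.4  7.2] rot [ 0.002 -0.001 -0.001] n 1
[-0.2, -0.4, 7.2] [0.002, -0.001, -0.001]
```

```bash
python3 -m inch '[[[0,0,2,0.001,0,0,1],[0,0,2,0,0,0,1],[0,0,1.5,0,0,0,1],[0,0,1,0,0,0,1],[0,0,0,0,0,0,1]]]'; python3 d.py 523.4 128.2 118 1.525 1
```

```text
time_s: 18.15
tool_pos: [524.1, 128.4, 118.1]
ee_rot: [-2.273, -2.169, -0.003]
force: [0.7, 0.8, -3.0]
gripper_width: 0.15
t 18.15 pos [524.1 128.4 118.1] yaw 1.524 tilt [ 0.001  0.001 -1.   ] F [ 0.7  0.8 -3. ] w 0.15 q [-0.16  0.56 -0.22  2.11  0.25  0.49 -0.62]
total tool [-0.2 -0.7  0.1] rot [ 0.001 -0.001 -0.001] n 1
[-0.2, -0.7, 0.1] [0.001, -0.001, -0.001]
```

```bash
python3 -m inch '[[[0,0,1,0,0,0,1],[0,0,1,0,0,0,1],[0,0,1,0,0,0,1],[0,0,1,0,0,0,1],[0,0,1,0,0,0,1]]]'; python3 d.py 523.4 128.2 118 1.525 1
```

```text
time_s: 18.57
tool_pos: [524.2, 128.4, 118.0]
ee_rot: [2.272, 2.167, 0.0]
force: [-1.6, -1.1, 6.1]
gripper_width: 0.144
t 18.57 pos [524.2 128.4 118. ] yaw 1.523 tilt [ 0.002 -0.001 -1.   ] F [-1.6 -1.1  6.1] w 0.144 q [-0.16  0.56 -0.22  2.11  0.25  0.49 -0.62]
total tool [-0.2 -0.8  0. ] rot [ 0.002  0.001 -0.002] n 1
[-0.2, -0.8, 0.0] [0.002, 0.001, -0.002]
```

```bash
python3 -m inch '[[[0,0,0,0,0,0,0.7],[0,0,0,0,0,0,0.5],[0,0,0,0,0,0,0.3],[0,0,0,0,0,0,0.3],[0,0,0,0,0,0,0.3]]]';python3 d.py; python3 -m inch '[[[0,0,-5,0,0,0,0.3],[0,0,-10,0,0,0,0.3],[0,0,-20,0,0,0,0.3],[0,0,-25,0,0,0,0.3],[0,0,-25,0,0,0,0.3]]]';python3 d.py
```

```text
time_s: 18.98
tool_pos: [525.9, 129.2, 119.5]
ee_rot: [2.27, 2.166, 0.007]
force: [-1.4, 0.2, -0.2]
gripper_width: 0.352
t 18.98 pos [525.9 129.2 119.5] yaw 1.524 tilt [ 0.006  0.    -1.   ] F [-1.4  0.2 -0.2] w 0.352 q [-0.16  0.56 -0.22  2.11  0.25  0.49 -0.62]
time_s: 19.4
tool_pos: [522.2, 128.3, 204.4]
ee_rot: [-2.271, -2.168, 0.009]
force: [0.1, 0.5, -1.2]
gripper_width: 0.351
t 19.4 pos [522.2 128.3 204.4] yaw 1.525 tilt [-0.006 -0.003 -1.   ] F [ 0.1  0.5 -1.2] w 0.351 q [-0.11  0.43 -0.28  2.06  0.19  0.68 -0.56]
```

```bash
python3 -m inch '[[[20,0,0,0,0,0,1],[38,0,0,0,0,0,1],[40,0,0,0,0,0,1],[40,0,0,0,0,0,1],[34,0,0,0,0,0,1]]]' 40;python3 -m inch '[[[15,0,0,0,0,0,1],[4,0,0,0,0,0,1],[0,0,0,0,0,0,1],[0,0,0,0,0,0,1],[0,0,0,0,0,0,1]]]'; python3 d.py 532 328 90 1.525
python3 - <<'E'
from ov import *
from station import robot
def lid(c,a,z0):
    d=np.array([np.cos(a),np.sin(a)]);n=np.array([-d[1],d[0]]);L=[]
    for A,B,z in((112,83,17),(112,83,0)):
        L.append(np.array([[*(np.array(c)+p*d+q*n),z+z0] for p,q in((A,B),(A,-B),(-A,-B),(-A,B),(A,B))]))
    return L
s=robot.snapshot("scene");t=robot.snapshot("top"); pickle.dump(s,open("scene3.pkl","wb"));pickle.dump(t,open("top3.pkl","wb"))
L=lid((523.4,126.7),1.525,76)
draw(s,L,(255,130,385,235),6,"pics/r1.png");draw(t,L,(110,140,260,245),5,"pics/r2.png")
for q in(t,s):
    W=cloud(q)
    for dx,dy in((65,-85),(-65,-85),(65,85),(-65,85),(45,0),(-45,0),(20,-70)):
        m=(np.hypot(W[...,0]-523-dx,W[...,1]-127-dy)<8)&(W[...,2]>60); print(dx,dy,m.sum(),np.round(np.median(W[m][:,2]),1) if m.any() else None,end="; ")
    print()
E
```

```text
time_s: 19.82
tool_pos: [537.6, 293.8, 215.3]
ee_rot: [2.289, 2.137, 0.004]
force: [0.3, -0.3, -0.1]
gripper_width: 0.002
time_s: 20.23
tool_pos: [537.6, 320.7, 218.4]
ee_rot: [2.28, 2.15, 0.012]
force: [-0.2, -0.1, 0.4]
gripper_width: 0.002
t 20.23 pos [537.6 320.7 218.4] yaw 1.512 tilt [ 0.011 -0.    -1.   ] F [-0.2 -0.1  0.4] w 0.002 q [-0.42  0.51 -0.27  1.86  0.2   0.79 -0.86]
total tool [  6.9  -7.4 128.3] rot [ 0.011 -0.    -0.013] n 4
[1.7, -1.8, 32.1] [0.003, -0.0, -0.003]
[1.7, -1.8, 32.1] [0.003, -0.0, -0.003]
[1.7, -1.7, 32.1] [0.003, -0.0, -0.003]
[1.8, -1.6, 32.1] [0.003, -0.0, -0.003]
65 -85 31 94.3; -65 -85 32 93.2; 65 85 31 94.3; -65 85 192 679.6; 45 0 34 94.4; -45 0 33 93.9; 20 -70 31 93.3; 
65 -85 20 92.4; -65 -85 15 91.9; 65 85 17 92.5; -65 85 23 94.0; 45 0 20 91.7; -45 0 19 91.7; 20 -70 19 92.8;
```

View pics/r1.png

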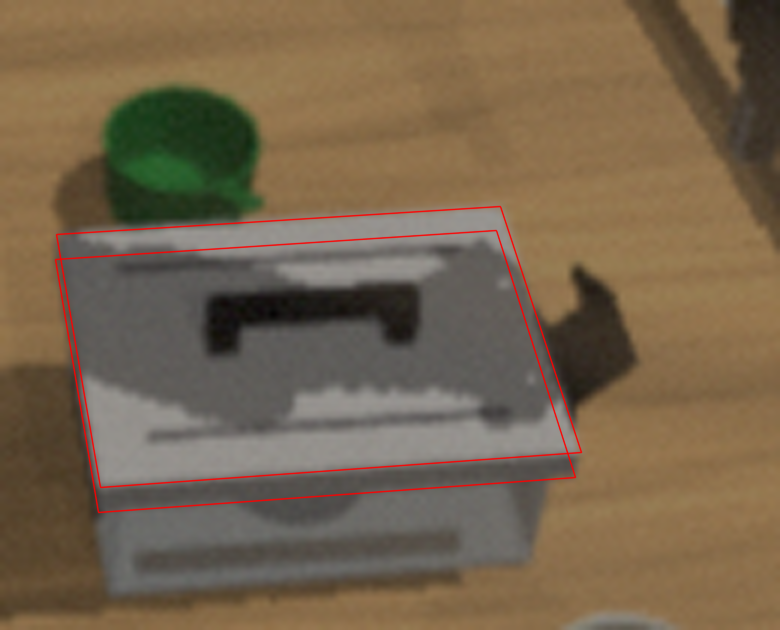

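View pics/r2.png

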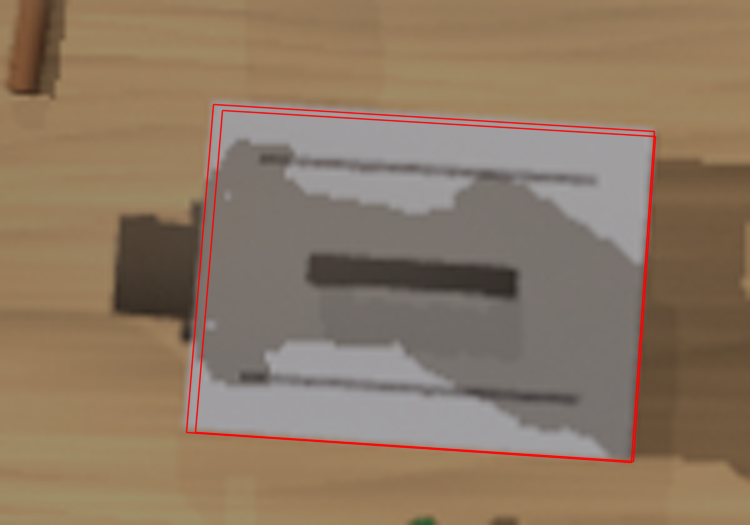

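```bash
python3 -m inch '[[[5,-4,14,0.005,0,-0.008,1],[2,-1,22,0.004,0,0,1],[0,0,25,0,0,0,1],[0,0,22,0,0,0,1],[0,0,12,0,0,0,1]]]' 40;python3 -m inch '[[[0,0,5,0,0,0,1],[0,0,0,0,0,0,1],[0,0,0,0,0,0,1],[0,0,0,0,0,0,1],[0,0,0,0,0,0,1]]]'; python3 d.py 532 312 90 1.525 2
```

```text
time_s: 20.75
tool_pos: [536.8, 322.3, 120.8]
ee_rot: [2.284, 2.15, 0.009]
force: [-1.0, -0.2, -0.2]
gripper_width: 0.002
time_s: 21.17
tool_pos: [534.2, 317.8, 110.3]
ee_rot: [2.288, 2.148, -0.007]
force: [-0.2, -1.1, -0.1]
gripper_width: -0.001
t 21.17 pos [534.2 317.8 110.3] yaw 1.508 tilt [-0.001 -0.006 -1.   ] F [-0.2 -1.1 -0.1] w -0.001 q [-0.45  0.65 -0.23  1.93  0.25  0.59 -0.91]
total tool [-5.8 -1.9 20.3] rot [-0.001  0.006 -0.017] n 2
[-2.9, -0.9, 10.2] [-0.0, 0.003, -0.009]
[-2.9, -1.0, 10.1] [-0.0, 0.003, -0.009]
```

```bash
python3 -m inch '[[[0,-1,8,0,0.004,-0.012,1],[0,0,8,0,0,0,1],[0,0,4,0,0,0,1],[0,0,0,0,0,0,1],[0,0,0,0,0,0,1]]]' 40; python3 d.py 532 298 88 1.525 1; python3 - <<'E'
from ov import *
from station import robot
s=robot.snapshot("scene");crop(s,320,130,400,230,7,"pics/k1.png")
E
```

```text
time_s: 21.58
tool_pos: [534.8, 319.0, 91.0]
ee_rot: [2.275, 2.164, 0.007]
force: [-0.2, 0.3, -0.8]
gripper_width: 0.0
t 21.58 pos [534.8 319.   91. ] yaw 1.521 tilt [ 0.004  0.002 -1.   ] F [-0.2  0.3 -0.8] w 0.0 q [-0.46  0.68 -0.22  1.94  0.27  0.55 -0.91]
total tool [-21.1  -1.8   3. ] rot [ 0.004 -0.002 -0.004] n 1
[-21.1, -1.8, 3.0] [0.004, -0.002, -0.004]
```

View pics/k1.png

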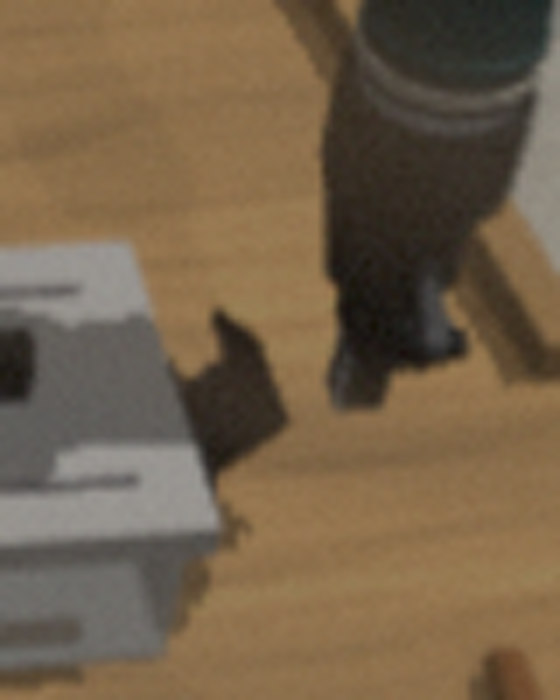

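```bash
python3 -m inch '[[[-6,-1,2,0.003,0,0,1],[-8,0,0,0,0,0,1],[-4,0,0,0,0,0,1],[0,0,0,0,0,0,1],[0,0,0,0,0,0,1]]]' 40; python3 d.py 532 290 91 1.525 1
```

```text
time_s: 22.05
tool_pos: [532.9, 298.6, 89.1]
ee_rot: [-2.276, -2.164, -0.003]
force: [0.1, 0.2, -0.5]
gripper_width: 0.005
t 22.05 pos [532.9 298.6  89.1] yaw 1.52 tilt [ 0.001  0.002 -1.   ] F [ 0.1  0.2 -0.5] w 0.005 q [-0.43  0.67 -0.22  1.97  0.27  0.53 -0.89]
total tool [-8.6 -0.4 -1.9] rot [ 0.001 -0.002 -0.005] n 1
[-8.6, -0.4, -1.9] [0.001, -0.002, -0.005]
```

```bash
python3 -m inch '[[[-4,0,0,0,0,0,1],[-4,0,-2,0,0,0,1],[-4,0,-3,0,0,0,1],[-4,0,-3,0,0,0,1],[-4,0,-3,0,0,0,1]]]' 40; python3 d.py
```

```text
time_s: 22.47
tool_pos: [532.1, 283.1, 101.6]
ee_rot: [-2.269, -2.166, -0.017]
force: [0.8, 1.2, -1.5]
gripper_width: 0.001
t 22.47 pos [532.1 283.1 101.6] yaw 1.524 tilt [ 0.004  0.011 -1.   ] F [ 0.8  1.2 -1.5] w 0.001 q [-0.39  0.64 -0.24  1.98  0.27  0.53 -0.86]
```

```bash
python3 - <<'E'
from ov import *
from station import robot
s=robot.snapshot("scene");crop(s,320,130,400,230,7,"pics/k2.png")
E
python3 d.py
```

```text
t 22.52 pos [532.2 281.9 102.1] yaw 1.523 tilt [ 0.004  0.01  -1.   ] F [-1.4  1.3  1.3] w 0.005 q [-0.39  0.64 -0.24  1.98  0.27  0.54 -0.86]
```

View pics/k2.png

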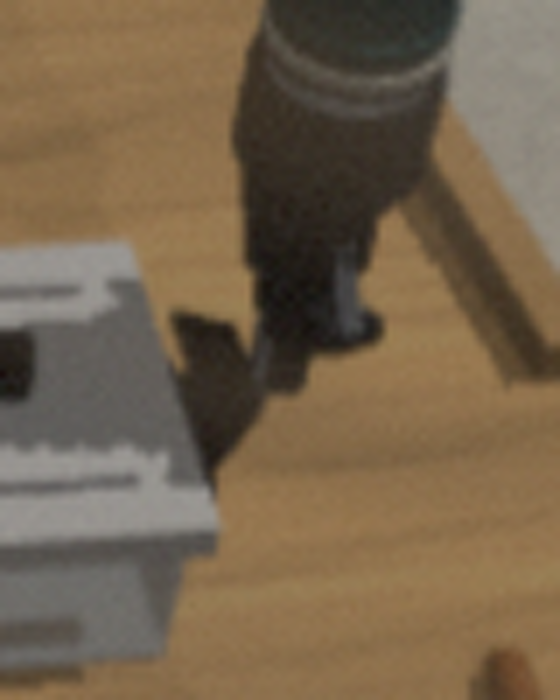

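```bash
python3 -m inch '[[[-4,0,-1.5,0,0.003,0,1],[-4,0,-1,0,0.003,0,1],[-4,0,-1,0,0,0,1],[-3,0,-0.5,0,0,0,1],[-3,0,0,0,0,0,1]]]' 40; python3 d.py
```

```text
time_s: 22.93
tool_pos: [531.5, 266.4, 107.3]
ee_rot: [-2.264, -2.16, -0.035]
force: [-1.0, 11.9, -6.6]
gripper_width: -0.002
t 22.93 pos [531.5 266.4 107.3] yaw 1.524 tilt [ 0.008  0.025 -1.   ] F [-1.  11.9 -6.6] w -0.002 q [-0.35  0.63 -0.25  2.01  0.26  0.52 -0.83]
```

```bash
python3 -m inch '[[[-3,0,-0.5,0,0.006,0,1],[-3,0,0,0,0.006,0,1],[-3,0,0,0,0.006,0,1],[-3,0,0,0,0,0,1],[-3,0,0,0,0,0,1]]]' 40; python3 d.py;python3 - <<'E'
from ov import *
from station import robot
s=robot.snapshot("scene");crop(s,310,130,390,230,7,"pics/k3.png")
E
```

```text
time_s: 23.35
tool_pos: [531.2, 266.1, 108.1]
ee_rot: [-2.235, -2.151, -0.092]
force: [-0.3, 7.4, -2.8]
gripper_width: 0.003
t 23.35 pos [531.2 266.1 108.1] yaw 1.533 tilt [ 0.017  0.068 -0.998] F [-0.3  7.4 -2.8] w 0.003 q [-0.31  0.62 -0.28  2.02  0.25  0.48 -0.8 ]
```

View pics/k3.png

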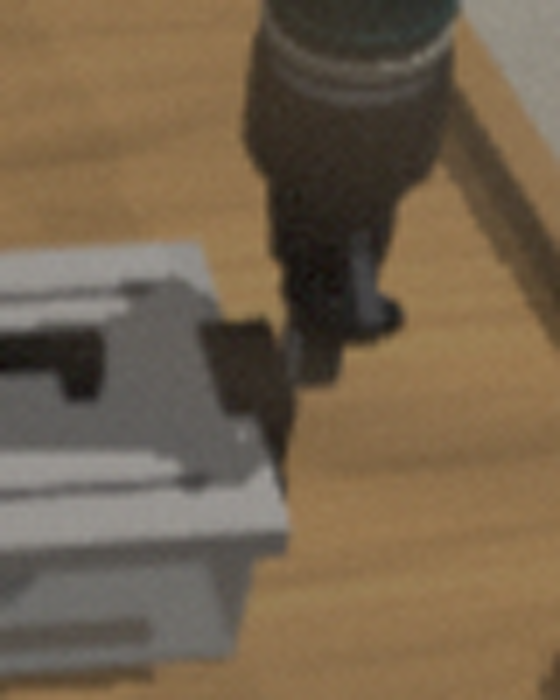

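```bash
python3 -m inch '[[[-2,0,0,0.01,-0.03,0,1],[-3,0,0,0.005,-0.03,0,1],[-3,0,-0.5,0,-0.02,0,1],[-4,0,0,0,-0.005,0,1],[-4,0,0,0,0,0,1]]]' 40; python3 d.py;  python3 -m inch '[[[-4,0,0,0,-0.01,0,1],[-4,0,0,0,-0.01,0,1],[-4,0,0,0,-0.01,0,1],[-5,0,0,0,-0.01,0,1],[-5,0,0,0,-0.01,0,1]]]' 40; python3 d.py
```

```text
time_s: 23.82
tool_pos: [531.3, 266.7, 108.7]
ee_rot: [-2.253, -2.187, -0.018]
force: [-0.9, 7.3, -2.9]
gripper_width: -0.007
t 23.82 pos [531.3 266.7 108.7] yaw 1.541 tilt [ 0.007  0.009 -1.   ] F [-0.9  7.3 -2.9] w -0.007 q [-0.36  0.62 -0.25  2.    0.27  0.54 -0.83]
time_s: 24.23
tool_pos: [531.1, 266.8, 108.7]
ee_rot: [2.231, 2.19, 0.013]
force: [0.0, 10.0, -5.3]
gripper_width: 0.002
t 24.23 pos [531.1 266.8 108.7] yaw 1.552 tilt [ 0.016 -0.005 -1.   ] F [ 0.  10.  -5.3] w 0.002 q [-0.38  0.62 -0.23  2.    0.29  0.54 -0.84]
```

```bash
python3 -m inch '[[[6,0,0,0,0.005,0,1],[12,0,0,0,0,0,1],[20,0,0,0,0,0,1],[20,0,0,0,0,0,1],[10,0,-5,0,0,0,1]]]' 40; python3 -m inch '[[[10,0,-10,0,0,0,1],[20,0,-20,0,0,0,1],[20,0,-20,0,0,0,1],[10,0,-20,0,0,0,1],[0,0,0,0,0,0,1]]]' 40;python3 d.py; python3 - <<'E'
from ov import *
from station import robot
c=np.array((523.4,126.7));yaw=-0.046;R=np.array([[np.cos(yaw),-np.sin(yaw)],[np.sin(yaw),np.cos(yaw)]])
def clip(th):
    # outline in (out,up) rel hinge; closed: outer (5.5,0..44), hook inward to 5.5-24
    L=[]
    for xs in(-25,25):
        P=[(5.5,0),(5.5,44),(5.5-24,44)]
        L.append([(xs,122+o*np.cos(th)+u*np.sin(th),56+u*np.cos(th)-o*np.sin(th)) for o,u in P])
    L.append([L[0][1],L[1][1]]);L.append([L[0][2],L[1][2]])
    return [np.array([[*(c+R@np.array(p[:2])),p[2]] for p in l]) for l in L]
for n,roi,k in(("scene",(315,155,375,215),10),("top",(125,165,185,225),10)):
    s=robot.snapshot(n);pickle.dump(s,open(n+"4.pkl","wb")); crop(s,*roi,k,f"pics/m_{n}r.png"); draw(s,clip(0),roi,k,f"pics/m_{n}.png")
    W=cloud(s); B=(W[...,:2]-c)@R; m=(abs(B[...,0])<22)&(B[...,1]>90)&(B[...,1]<160)&(W[...,2]>75)&(W[...,2]<125)
    q=np.c_[B[m],W[m][:,2]]; 
    for a in range(94,140,4):
        z=q[(q[:,1]>=a)&(q[:,1]<a+4)]; print(n,a,len(z),np.round(np.median(z[:,2]),1) if len(z) else "")
E
```

```text
time_s: 24.65
tool_pos: [531.8, 328.6, 111.2]
ee_rot: [2.238, 2.182, -0.003]
force: [-0.8, 0.6, -0.9]
gripper_width: -0.003
time_s: 25.07
tool_pos: [532.4, 389.8, 182.5]
ee_rot: [2.236, 2.177, -0.019]
force: [-0.4, 0.8, 0.6]
gripper_width: 0.002
t 25.07 pos [532.4 389.8 182.5] yaw 1.544 tilt [ 0.006 -0.023 -1.   ] F [-0.4  0.8  0.6] w 0.002 q [-0.54  0.6  -0.25  1.8   0.23  0.79 -0.94]
scene 94 17 92.5
scene 98 20 97.8
scene 102 17 100.3
scene 106 17 99.8
scene 110 13 99.1
scene 114 12 100.4
scene 118 19 99.1
scene 122 19 96.9
scene 126 8 99.5
scene 130 0 
scene 134 0 
scene 138 0 
top 94 28 93.0
top 98 43 98.6
top 102 23 100.6
top 106 35 100.8
top 110 24 101.6
top 114 27 101.0
top 118 31 100.6
top 122 28 100.8
top 126 25 100.8
top 130 1 99.8
top 134 0 
top 138 0
```

View pics/m_scene.png

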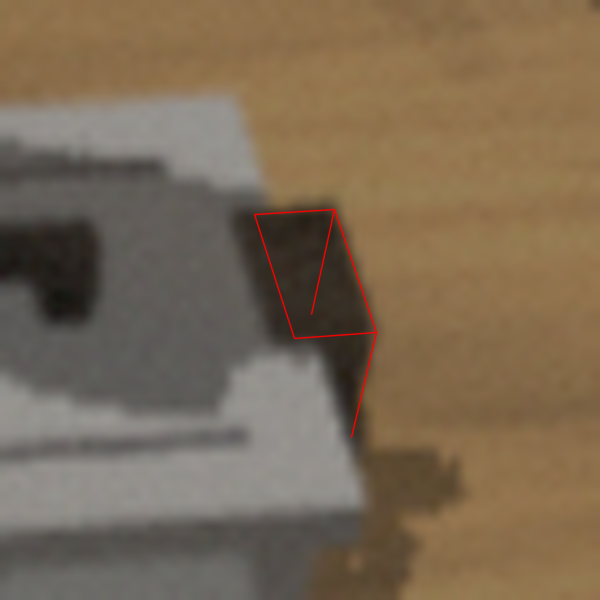

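View pics/m_top.png

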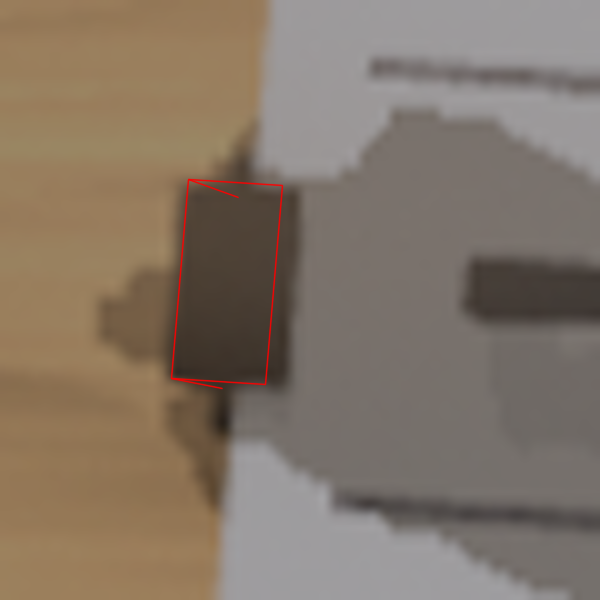

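```bash
python3 - <<'E'
from ov import *
c=np.array((523.4,126.7));yaw=-0.046;R=np.array([[np.cos(yaw),-np.sin(yaw)],[np.sin(yaw),np.cos(yaw)]])
for n in("scene","top"):
    s=load(n+"4.pkl");W=cloud(s);B=(W[...,:2]-c)@R
    m=(abs(B[...,0])<23)&(B[...,1]>103)&(B[...,1]<126.5)&(W[...,2]>97)&(W[...,2]<105)
    p,cov=np.polyfit(B[m][:,1],W[m][:,2],1,cov=True);print(n,"clip slope",p,cov[0,0]**.5)
    m=(abs(B[...,0])<60)&(abs(B[...,1])<85)&(W[...,2]>88)&(W[...,2]<97)
    p,cov=np.polyfit(B[m][:,1],W[m][:,2],1,cov=True);print(n,"lid slope",p,cov[0,0]**.5)
    cv2.imwrite(f"pics/f_{n}.png",s["pixels"])
E
```

```text
scene clip slope [-1.51638776e-02  1.01930708e+02] 0.032432837873427045
scene lid slope [6.94786717e-04 9.24010696e+01] 0.0009092691028476774
top clip slope [1.20924659e-02 9.95007306e+01] 0.017602305486856804
top lid slope [1.25849622e-03 9.36869037e+01] 0.0005819187795963642
```

View pics/f_scene.png

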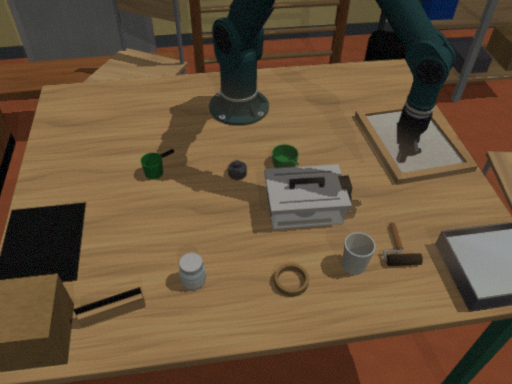

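```bash
python3 -m inch '[[[0,0,0,0,0,0,1],[0,0,0,0,0,0,1],[0,0,0,0,0,0,1],[0,0,0,0,0,0,1],[0,0,0,0,0,0,1]]]'; python3 d.py; python3 -c "
from station import robot
print(robot.job_done())"
```

```text
time_s: 25.58
tool_pos: [529.8, 376.6, 173.7]
ee_rot: [2.241, 2.165, -0.052]
force: [-0.1, 0.6, -0.4]
gripper_width: 0.002
t 25.58 pos [529.8 376.6 173.7] yaw 1.536 tilt [-0.007 -0.041 -0.999] F [-0.1  0.6 -0.4] w 0.002 q [-0.53  0.6  -0.25  1.81  0.23  0.79 -0.94]
the job is handed in; nothing more can be done
None
```

I packed the crate in the order asked and handed the job in at 25.6 s of the 64 s allowed. No verdict came back.

- **Small pan:** I gripped it by its handle, turned it, and lowered it into the large pan until it stopped. Its rim measured about 68 mm above the table, the height expected when fully nested. The two handles point opposite ways.
- **Lid:** I lowered it onto the rim until it seated, with about 6 N of contact. Afterwards it was level, with its top at 92 to 94 mm against the expected 93 mm.
- **Clip:** I swung it up and over the lid's edge until it met its stop. The push force was 10 to 12 N and the clip stopped moving. After backing off, its top was flat at about 100 mm, with a slope of 0 ± 0.02 to 0.03 rad, which agrees with fully closed.

- **Clip push:** the tool tilted to about 0.07 rad because I gave one correction the wrong sign. I corrected it, and it was nearly upright for the last push.
- **Finger reading:** the fingers' position put the clip's edge about 1.7 mm outside its nominal closed place. That is within the roughly 2 mm calibration, and both cameras showed the clip closed.

In the last picture the other things on the table looked unmoved (checked by eye only), and the robot was clear of everything.

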